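Find the heavy side of the pump rotors on a roller stand and rack them

ROBOT

A 6-joint arm with a two-finger parallel gripper is mounted at the origin on a cart in front of the work surface, level with it; the furniture and walls round the work are solid. World frame = base frame: x ahead of the robot, y to its left, z up, the work surface at z = 0. Lengths are in m, angles in rad, forces in N, time in s.
With the tool pointing down it reaches from about 0.35 to 0.775 m from the base axis. Payload 7.3 kg.
Tool frame: the origin (TCP) lies on the centre line of the jaws, within the pads' length; the fingertips stand 17 mm ahead of it and the grasp point (between the pads) lies 2 mm behind it (robot.tcp_to_tips is the distance from the TCP to the fingertips, in m); z points along the fingers, y is the line along which they close (so a half turn about z gives the same grasp; the last joint's range is limited). The gripper opens to 92 mm and grips with 3 to 60 N. Pads are 19 mm wide; open, the fingers measure 130 mm over their backs; the gripper's body (75 mm by 190 mm) begins 47 mm behind the grasp point.
Start: joints at [-1.321, 0.342, 1.524, -0, 1.275, -0.146], TCP at [0.202, -0.484, 0.244] pointing down, gripper open.
Joint ranges: [-2.53, 2.53], [-0.77, 2.02], [0.04, 2.7], [-1, 4.14], [0.28, 2.66], [-3.11, 3.11]. Speed limits (rad/s): [2.57, 2.57, 3.14, 3.14, 3.14, 3.14].

INTERFACE

Orientations are given as [roll, pitch, yaw] about the fixed x, y, z axes, in that order (R = Rz(yaw) Ry(pitch) Rx(roll)).
In Python, from cell import robot gives the robot as it stands. The module is installed in compiled form; this text tells all that it offers.
- The arm moves only by the tool carry_out, never from a script. Its argument "commands" is a list of rows, each a list of 3 entries, a list of its own where there are three numbers: the shift along the tool's x, y, z in m, then the turn about the tool's z in rad, then the opening, from 0 (shut) to 1 (fully open). In form: [[[dx, dy, dz], yaw, claw], ...]. A call has 1 to 20 rows; each row shifts and turns the commanded pose from where the row before left it, along the tool's axes as they then stand; what a row does not reach is not made up. A row lasts 1/8 s, in which the tool goes at most 62.5 mm and 10.7 degrees, less where a joint would pass 70% of its speed; a pose out of reach is approached as far as the arm can. A call is refused whole if a number of a shift passes 0.0625 or a number of a turn 0.188, either way. A call with a gripper value outside its range is refused whole. The fingers move at their own pace and stop on an object; "newtons" is the grip in N (left out, the last holds). Time passes only in rows, so rows that do not move let the fingers close. It gives the time, the measured TCP pose, the force, the opening and the grip force at its end, in the units of the state.
- robot.observe(): the state, without advancing time (a new reading comes with each control period).
- robot.read_camera(name): name is "side" or "top" or "wrist"; returns a dict with "pixels" (400x640x3 uint8, red, green, blue), "fx", "fy", "cx", "cy" (pixels), "view" (4x4, takes a point from world to camera coordinates); the wrist camera has in their place "T_tool_cam" (4x4, takes a point from camera to tool coordinates, whose origin is the TCP and whose axes are the flange's). Camera axes: x right, y up, looking along -z (the intrinsics and any distortion apply to the point x, -y, -z); pixel columns grow to the right and rows downward; lengths in m; the calibration is good to about 2 mm. The wrist camera is an equidistant fisheye: a pixel r from the principal point sees the ray r / f radians off the axis. A picture is of the moment at which its call begins: read the wrist's pose just before it. There is no depth.
- robot.hand_in(): hands the job in; it is judged then, once.
Trained networks look in a picture, given as the dict that the camera call returned (one of the last four; its "shot" number tells which), for a name from the list of things; names that differ only in an ending like _2 or _b are one class to them, and where a whole thing is asked for, a point or a joint stands for the part that bears it (a point fixed in the world has none). Each returns a list of dicts, best first, with "p" (0 to 1); they miss things now and then, are a little off and sometimes report something else, mostly with a low value. They report only what shows in the picture. A call takes as long as a camera call.
- robot.find_in(picture, name): "at" ([column, row] in pixels, amid what is visible of it).
- robot.tip_of(picture, name): "at" ([column, row] in pixels: a listed point, or the origin of a listed thing).
The state is a dict: "time": time; "qpos": joint angles; "qvel": joint speeds; "joint_efforts": joint torques, N m; "tool_pos": TCP position; "tool_rot": TCP orientation; "contact_force": force on the tool from outside, world axes, zero at the start; "torque": the same for the moment, N m; "opening": finger opening in m; "grip_force": force on a finger pad.
Only numpy, scipy, OpenCV 4.12 (cv2) and the standard library are available. Lean on these libraries where they do the work, as an engineer would, in place of code of your own. Each camera call takes 0.05 s, during which the arm holds its last target. There are 200 camera calls.

TASK

Lay each upright pump rotor on its side on a roller station of its own on the roller stand, let go, and let them all come to rest together with their heavy side (the bolted-on brass weights) turned down. Then carry them over to the V rack, one lying in each slot used, with the heavy side still pointing straight down. Leave the stopper, the cutters and the screwdriver where they are.

Things in the scene. Friction and masses are not known exactly. Their poses are not given: they have to be found in the camera images.
- roller_stand: fixed balancing stand of dark and grey steel, 88 x 250 mm, three stations side by side along its y, 90 mm apart, for rotors lying along its x, either way round. Open between its rollers (x = -19 to +19 mm) down to the 8 mm base plate, for drum and fingers. Grey end plates at x = +-36 mm, 37 mm high with 48 mm high ears. Origin: centre of the underside
- v_rack: fixed storage rack of light wood, 84 x 250 mm, three slots side by side along its y, 90 mm apart, for rotors lying along its x, either way round, journals in 90-degree V notches in two walls at x = +-28 mm (10 mm thick, up to 64 mm high; cheeks within 22 mm of the slot's middle). Open between the walls (x = -22 to +22 mm) down to the 8 mm base. Rotors do not roll freely here. Origin: centre of the underside
- station_1 (a point): on the roller stand, at y = -90 mm: where the drum centre of a rotor lying on station 1 is (55 mm above the desk); axes as the stand. Two free axles along x, 22 mm apart and 11.6 mm below this point, each carry two rollers of radius 9 mm at x = -28 and +28 mm, on which the rotor's journals rest. A rotor let go here swings for 1 to 5 s, then rests; one let go heavy side straight up may stay so until given a slight turn
- station_2 (a point): on the roller stand, at y = 0 mm: where the drum centre of a rotor lying on station 2 is (55 mm above the desk); axes as the stand. Two free axles along x, 22 mm apart and 11.6 mm below this point, each carry two rollers of radius 9 mm at x = -28 and +28 mm, on which the rotor's journals rest. A rotor let go here swings for 1 to 5 s, then rests; one let go heavy side straight up may stay so until given a slight turn
- station_3 (a point): on the roller stand, at y = 90 mm: where the drum centre of a rotor lying on station 3 is (55 mm above the desk); axes as the stand. Two free axles along x, 22 mm apart and 11.6 mm below this point, each carry two rollers of radius 9 mm at x = -28 and +28 mm, on which the rotor's journals rest. A rotor let go here swings for 1 to 5 s, then rests; one let go heavy side straight up may stay so until given a slight turn
- slot_1 (a point): on the V rack, at y = -90 mm: where the drum centre of a rotor lying in slot 1 is (on the axis, 55 mm above the desk); axes as the rack
- slot_2 (a point): on the V rack, at y = 0 mm: where the drum centre of a rotor lying in slot 2 is (on the axis, 55 mm above the desk); axes as the rack
- slot_3 (a point): on the V rack, at y = 90 mm: where the drum centre of a rotor lying in slot 3 is (on the axis, 55 mm above the desk); axes as the rack
- rotor_1: steel rotor, 0.20 to 0.33 kg, 102 mm long, round about z; starts upright (z up) in front of the V rack. From the foot: pulley (diameter 54, z 0-10 mm), bare journal (diameter 14, to z 47), dark drum (diameter 40, z 47-67), bare journal (diameter 14, to z 102). Brass weights on both faces of the drum mark its heavy side, +x. Origin: centre of the foot. Two or three of the rotors are there
- rotor_1_drum (a point): centre of the drum of rotor_1, on its axis, 57 mm from the foot; the place to grip; the centre of mass lies 12 mm nearer the foot
- rotor_2: steel rotor, 0.20 to 0.33 kg, 102 mm long, round about z; starts upright (z up) in front of the V rack. From the foot: pulley (diameter 54, z 0-10 mm), bare journal (diameter 14, to z 47), dark drum (diameter 40, z 47-67), bare journal (diameter 14, to z 102). Brass weights on both faces of the drum mark its heavy side, +x. Origin: centre of the foot. Two or three of the rotors are there
- rotor_2_drum (a point): centre of the drum of rotor_2, on its axis, 57 mm from the foot; the place to grip; the centre of mass lies 12 mm nearer the foot
- rotor_3: steel rotor, 0.20 to 0.33 kg, 102 mm long, round about z; starts upright (z up) in front of the V rack. From the foot: pulley (diameter 54, z 0-10 mm), bare journal (diameter 14, to z 47), dark drum (diameter 40, z 47-67), bare journal (diameter 14, to z 102). Brass weights on both faces of the drum mark its heavy side, +x. Origin: centre of the foot. Two or three of the rotors are there
- rotor_3_drum (a point): centre of the drum of rotor_3, on its axis, 57 mm from the foot; the place to grip; the centre of mass lies 12 mm nearer the foot
- rubber_stopper: black rubber stopper, 34 mm wide, 28 mm high; a bystander
- cutter_red: small red-handled cutters, 110 mm long, 8 mm high; a bystander
- screwdriver_yellow: yellow screwdriver, 154 mm long, 22 mm high; a bystander

How it is judged:
On the way:
1. all the rotors lie along stations of the roller stand together, let go, at rest, heavy side down (angle between the z axis of each of rotor_1, rotor_2, rotor_3 and the x axis of roller_stand, either way round below 0.2 rad and (distance between rotor_1_drum and station_1 below 0.018 m or distance between rotor_1_drum and station_2 below 0.018 m or distance between rotor_1_drum and station_3 below 0.018 m) and angle between rotor_1's own z axis and vertical between 1.4 and 1.74 rad and angle between each of rotor_1, rotor_2, rotor_3's own x axis and vertical above 2.64 rad and contact force between each of rotor_1, rotor_2, rotor_3 and the fingers below 0.1 N and linear speed of each of rotor_1, rotor_2, rotor_3 below 0.03 m/s and angular speed of each of rotor_1, rotor_2, rotor_3 below 0.3 rad/s and (distance between rotor_2_drum and station_1 below 0.018 m or distance between rotor_2_drum and station_2 below 0.018 m or distance between rotor_2_drum and station_3 below 0.018 m) and angle between rotor_2's own z axis and vertical between 1.4 and 1.74 rad and (distance between rotor_3_drum and station_1 below 0.018 m or distance between rotor_3_drum and station_2 below 0.018 m or distance between rotor_3_drum and station_3 below 0.018 m) and angle between rotor_3's own z axis and vertical between 1.4 and 1.74 rad), for 0.4 s.
At the end, for the whole second after the job is handed in: every rotor that is there lies in a slot of the V rack, its drum centre within 18 mm of the slot's point, lying level and along the slot within 0.17 rad, its heavy side (+x) within 0.5 rad of straight down, let go, and stays so (angle between the z axis of each of rotor_1, rotor_2, rotor_3 and the x axis of v_rack, either way round below 0.2 rad and (distance between rotor_1_drum and slot_1 below 0.018 m or distance between rotor_1_drum and slot_2 below 0.018 m or distance between rotor_1_drum and slot_3 below 0.018 m) and angle between rotor_1's own z axis and vertical between 1.4 and 1.74 rad and angle between each of rotor_1, rotor_2, rotor_3's own x axis and vertical above 2.64 rad and contact force between each of rotor_1, rotor_2, rotor_3 and the fingers below 0.1 N and (distance between rotor_2_drum and slot_1 below 0.018 m or distance between rotor_2_drum and slot_2 below 0.018 m or distance between rotor_2_drum and slot_3 below 0.018 m) and angle between rotor_2's own z axis and vertical between 1.4 and 1.74 rad and (distance between rotor_3_drum and slot_1 below 0.018 m or distance between rotor_3_drum and slot_2 below 0.018 m or distance between rotor_3_drum and slot_3 below 0.018 m) and angle between rotor_3's own z axis and vertical between 1.4 and 1.74 rad); the robot touches nothing.
It fails at once if pushing the rubber stopper more than 3 cm (distance of rubber_stopper from where it was at the start of the episode above 0.03 m).
It fails at once if pushing the red cutters more than 3 cm (distance of cutter_red from where it was at the start of the episode above 0.03 m).
It fails at once if pushing the yellow screwdriver more than 3 cm (distance of screwdriver_yellow from where it was at the start of the episode above 0.03 m).
Of rotor_1, rotor_2, rotor_3 only 2 to 3 are there at a start; the rules pass over those that are not, and their reading is None.
At some moment in a run one of rotor_1, rotor_2, rotor_3 may be knocked a few centimetres aside while the robot is not near it.
Once in a run the grip may slacken for a moment while it holds something.
It also fails if it takes over 210 s, if anything falls off the work surface, if the arm or the gripper's body presses on something with over 40 N, if the wrist force passes 120 N, or if a joint passes its speed limit or range.

## Working session

There is one attempt and no reset: what is moved stays moved. The work goes in short steps, Python scripts to look and compute and a tool call to move; the robot and the scene stay as the last step left them, time stands still between calls to the robot, and variables do not carry over. Pictures are saved under pics/ and viewed, at most 14 in all, crops included, and the job is handed in when it is done.

Besides the shell and the picture viewer there is one more tool, called after "Call:" by a JSON object that holds its "op" and its "data". carry_out: Moves the arm, as the interface text tells. Its arguments: {"type":"object","properties":{"commands":{"type":"array"},"newtons":{"type":"number"}},"required":["commands"]}

```bash
mkdir -p pics
cat > h.py <<'E'
import numpy as np, cv2
from cell import robot
from scipy.spatial.transform import Rotation as R
def ray(p,uv,st=None):
    u,v=uv
    if 'view' in p:
        d=np.array([(u-p['cx'])/p['fx'],-(v-p['cy'])/p['fy'],-1]);M=np.linalg.inv(p['view'])
    else:
        a=np.array([(u-p['cx'])/p['fx'],(v-p['cy'])/p['fy']]);r=np.hypot(*a)+1e-9
        d=np.array([a[0]/r*np.sin(r),-a[1]/r*np.sin(r),-np.cos(r)])
        T=np.eye(4);T[:3,:3]=R.from_euler('xyz',st['tool_rot']).as_matrix();T[:3,3]=st['tool_pos'];M=T@p['T_tool_cam']
    return M[:3,3],M[:3,:3]@d
def at_z(p,uv,z,st=None):
    o,d=ray(p,uv,st);return o+d*(z-o[2])/d[2]
def px(p,X):
    c=p['view']@np.append(X,1);return np.array([p['cx']+p['fx']*c[0]/-c[2],p['cy']-p['fy']*c[1]/-c[2]])
def save(p,n,box=None,s=1):
    im=p['pixels'][...,::-1]
    if box: im=im[box[1]:box[3],box[0]:box[2]]
    cv2.imwrite('pics/'+n,cv2.resize(im,None,fx=s,fy=s,interpolation=cv2.INTER_CUBIC))
E
cat > a.py <<'E'
from h import *
Z={'rotor_1':0,'rotor_1_drum':.057,'roller_stand':0,'v_rack':0,'rubber_stopper':0,'cutter_red':0,'screwdriver_yellow':0}
for c in('top','side'):
    p=robot.read_camera(c);save(p,c+'0.png')
    print(c,np.round(np.linalg.inv(p['view'])[:3,3],2))
    for n in Z:
        for d in robot.tip_of(p,n):
            if d['p']>.3: print(n,np.round(d['at']),round(d['p'],2),np.round(at_z(p,d['at'],Z[n]),3))
print(robot.observe())
E
python3 a.py
```

```text
top [0.3  0.03 1.15]
rotor_1 [344. 231.] 0.75 [ 0.404 -0.02   0.   ]
rotor_1 [413. 244.] 0.7 [ 0.364 -0.222  0.   ]
rotor_1 [379. 240.] 0.55 [ 0.376 -0.124  0.   ]
rotor_1_drum [417. 242.] 0.69 [ 0.366 -0.221  0.057]
rotor_1_drum [299. 174.] 0.6 [0.562 0.114 0.057]
roller_stand [256. 206.] 0.73 [0.477 0.246 0.   ]
v_rack [387. 208.] 0.64 [ 0.474 -0.149  0.   ]
rubber_stopper [345. 233.] 0.75 [ 0.398 -0.021  0.   ]
rubber_stopper [300. 176.] 0.49 [0.569 0.115 0.   ]
cutter_red [321. 239.] 0.48 [0.38  0.048 0.   ]
cutter_red [283. 188.] 0.34 [0.533 0.166 0.   ]
screwdriver_yellow [389. 211.] 0.71 [ 0.464 -0.154  0.   ]
screwdriver_yellow [248. 249.] 0.64 [0.35  0.267 0.   ]
side [0.12 0.64 0.67]
rotor_1 [404. 173.] 0.84 [ 0.361 -0.213  0.   ]
rotor_1 [352. 208.] 0.8 [ 0.413 -0.021  0.   ]
rotor_1 [379. 191.] 0.69 [ 0.385 -0.111  0.   ]
rotor_1_drum [413. 154.] 0.73 [ 0.351 -0.225  0.057]
roller_stand [259. 275.] 0.94 [0.477 0.253 0.   ]
v_rack [350. 176.] 0.84 [ 0.475 -0.127  0.   ]
rubber_stopper [258. 215.] 0.72 [0.584 0.116 0.   ]
cutter_red [313. 311.] 0.7 [0.341 0.267 0.   ]
cutter_red [350. 235.] 0.56 [0.374 0.058 0.   ]
screwdriver_yellow [315. 312.] 0.7 [0.337 0.266 0.   ]
{'time': 0.8, 'qpos': array([-1.32100684e+00,  3.41977988e-01,  1.52405710e+00, -9.24645748e-06,
        1.27542939e+00, -1.45987365e-01]), 'qvel': array([ 0.0003067 ,  0.00021463, -0.00056804, -0.00202037, -0.00110606,
       -0.00026203]), 'joint_efforts': array([-1.54622092e-03, -4.31092322e+01, -2.44473839e+01,  7.18765729e-02,
        4.81790258e-02,  1.22493026e-05]), 'tool_pos': array([ 0.20243164, -0.48443259,  0.24376694]), 'tool_rot': array([3.14146712e+00, 2.73985100e-05, 3.95779544e-01]), 'contact_force': array([-0.14387002,  0.31301451,  0.17450678]), 'torque': array([0.01543231, 0.00350627, 0.05998466]), 'grip_force': 0.0, 'opening': 0.09157337763457649}
```

Run:
```python
import cv2
a=cv2.imread('pics/top0.png')[130:280,190:460];b=cv2.imread('pics/side0.png')[110:350,200:460]
a=cv2.resize(a,(540,300),interpolation=2)
cv2.imwrite('pics/t0.png',cv2.resize(cv2.imread('pics/top0.png')[130:280,190:460],(800,444),interpolation=2));cv2.imwrite('pics/s0.png',cv2.resize(b,(650,600),interpolation=2))
```

```text
(no output)
```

View pics/t0.png

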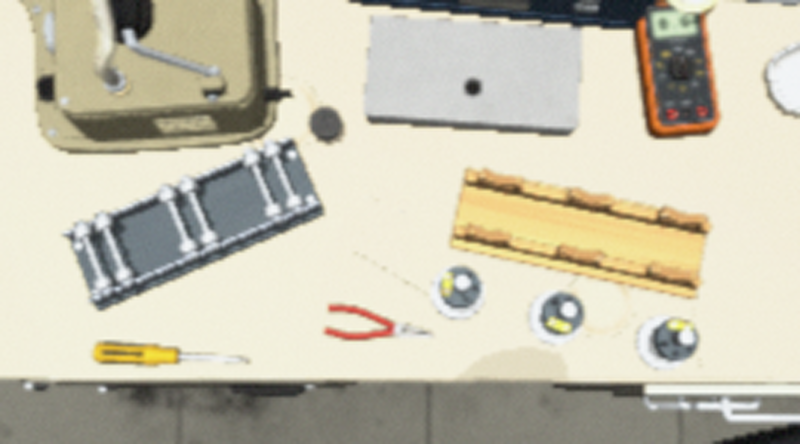

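View pics/s0.png

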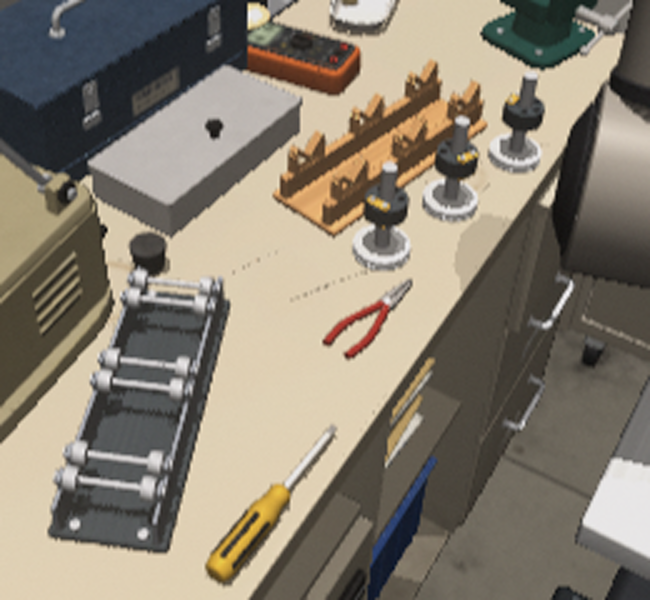

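Call:
{"op": "carry_out", "data": {"commands": [[[0,0,-0.01],0.132,0.8],[[0,0,-0.01],0.132,0.8],[[0,0,-0.01],0.132,0.8],[[0.02,-0.045,-0.004],0,0.8],[[0.02,-0.045,-0.004],0,0.8],[[0.02,-0.045,-0.004],0,0.8],[[0.02,-0.045,-0.004],0,0.8],[[0.02,-0.045,-0.004],0,0.8],[[0.02,-0.045,-0.004],0,0.8],[[0.02,-0.045,-0.004],0,0.8],[[0.02,-0.045,-0.004],0,0.8],[[0,0,0],0,0.8],[[0,0,0],0,0.8]], "newtons": 3}}

```text
time: 2.42
tool_pos: [0.3624, -0.1247, 0.3057]
tool_rot: [3.141, 0.0, 0.001]
contact_force: [-0.5, -0.6, 0.9]
opening: 0.0736
grip_force: 0.0
```

```bash
cat > w.py <<'E'
import sys
from h import *
st=robot.observe();p=robot.read_camera('wrist');save(p,sys.argv[1])
print(np.round(st['tool_pos'],3),np.round(st['tool_rot'],3))
for n,z in [('rotor_1',0),('rotor_1_drum',.057),('v_rack',0),('roller_stand',0)]:
    for d in robot.tip_of(p,n):
        if d['p']>.3: print(n,np.round(d['at']),round(d['p'],2),np.round(at_z(p,d['at'],z,st),4))
E
python3 w.py w1.png
```

```text
[ 0.362 -0.125  0.306] [3.141e+00 0.000e+00 1.000e-03]
rotor_1 [312. 146.] 0.98 [ 0.39   -0.1112  0.    ]
rotor_1 [385. 165.] 0.68 [ 0.3635 -0.2188  0.    ]
rotor_1 [250. 133.] 0.67 [ 0.4105 -0.0196  0.    ]
rotor_1_drum [397. 175.] 0.56 [ 0.3599 -0.2235  0.057 ]
v_rack [332.  90.] 0.76 [ 0.4715 -0.139   0.    ]
v_rack [103. 104.] 0.65 [0.4788 0.2484 0.    ]
v_rack [ 83. 104.] 0.44 [0.4858 0.2983 0.    ]
roller_stand [102. 106.] 0.57 [0.4754 0.2489 0.    ]
```

View pics/w1.png

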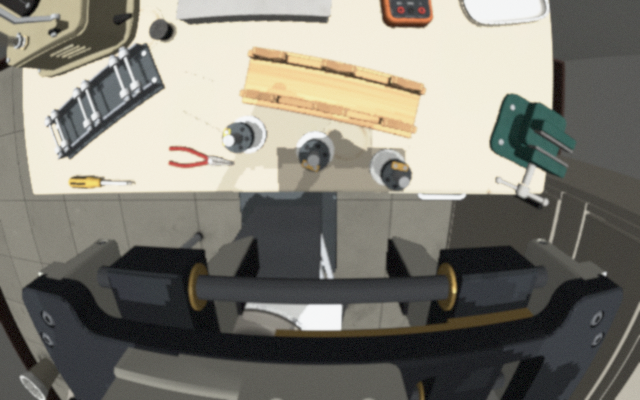

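Call:
{"op": "carry_out", "data": {"commands": [[[0.0117,-0.0262,0.03],0,0.8],[[0.0117,-0.0262,0.03],0,0.8],[[0.0117,-0.0262,0.03],0,0.8],[[0.0117,-0.0262,0.03],0,0.8],[[0,0,0],0,0.8],[[0,0,0.042],0,0.8],[[0,0,0.042],0,0.8],[[0,0,0.042],0,0.8],[[0,0,0],0,0.8],[[0,0,0],0,0.8]]}}

```text
time: 3.92
tool_pos: [0.4104, -0.0206, 0.0612]
tool_rot: [3.141, -0.002, -0.001]
contact_force: [1.2, -0.1, -1.2]
opening: 0.0729
grip_force: 0.0
```

Run:
```python
from h import *
p=robot.read_camera('side');save(p,'s1.png',(300,100,460,220),4)
p=robot.read_camera('top')
q=p['pixels'];
for d in robot.tip_of(p,'rotor_1'): print(np.round(d['at']),round(d['p'],2),np.round(at_z(p,d['at'],0),3))
```

```text
[415. 246.] 0.73 [ 0.359 -0.228  0.   ]
[376. 241.] 0.53 [ 0.374 -0.113  0.   ]
```

View pics/s1.png

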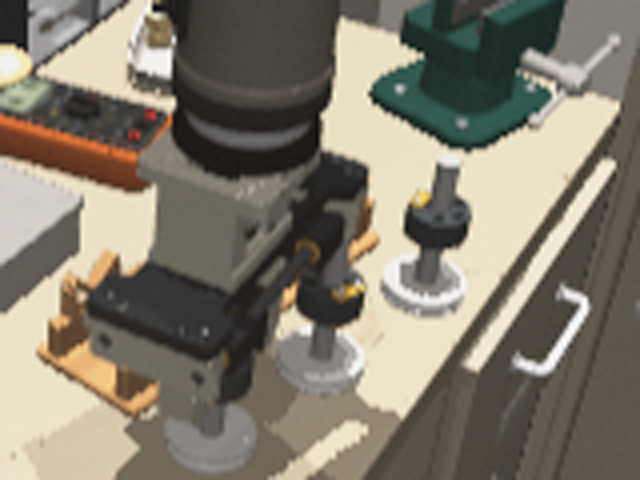

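Call:
{"op": "carry_out", "data": {"commands": [[[0,0,0],0,0.3],[[0,0,0],0,0.3],[[0,0,0],0,0.3],[[0,0,0],0,0.3],[[0,0,-0.02],0,0.3],[[0,0,-0.02],0,0.3],[[0.005,-0.015,0],0,0.3],[[0.005,-0.015,0],0,0.3],[[0.005,-0.015,0],0,0.3],[[0.005,-0.015,0],0,0.3],[[0,0,0.02],0,0.3],[[0,0,0.018],0,0.3],[[0,0,0],0,0.3],[[0,0,0],0,0.3]], "newtons": 20}}

```text
time: 5.82
tool_pos: [0.4296, 0.0405, 0.062]
tool_rot: [3.141, -0.0, -0.0]
contact_force: [0.1, 0.5, -3.1]
opening: 0.0399
grip_force: 20.0
```

Call:
{"op": "carry_out", "data": {"commands": [[[0,0,0.002],0,0.3],[[0,0,0],0,0.3],[[0.0056,0,-0.0015],0,0.3],[[0.0056,0,-0.0015],0,0.3],[[0.0056,0,-0.001],0,0.3],[[0.0056,0,-0.001],0,0.3],[[0.006,0,0],0,0.3],[[0.006,0,0],0,0.3],[[0.006,0,0.0012],0,0.3],[[0.006,0,0.0012],0,0.3],[[0,0,0],0,0.3]], "newtons": 4}}

```text
time: 7.2
tool_pos: [0.4761, 0.0403, 0.0621]
tool_rot: [3.142, -0.0, -0.0]
contact_force: [-0.3, 0.0, -1.9]
opening: 0.04
grip_force: 4.0
```

Run:
```python
from h import *
p=robot.read_camera('side');save(p,'s2.png',(240,100,440,250),4)
```

```text
(no output)
```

View pics/s2.png

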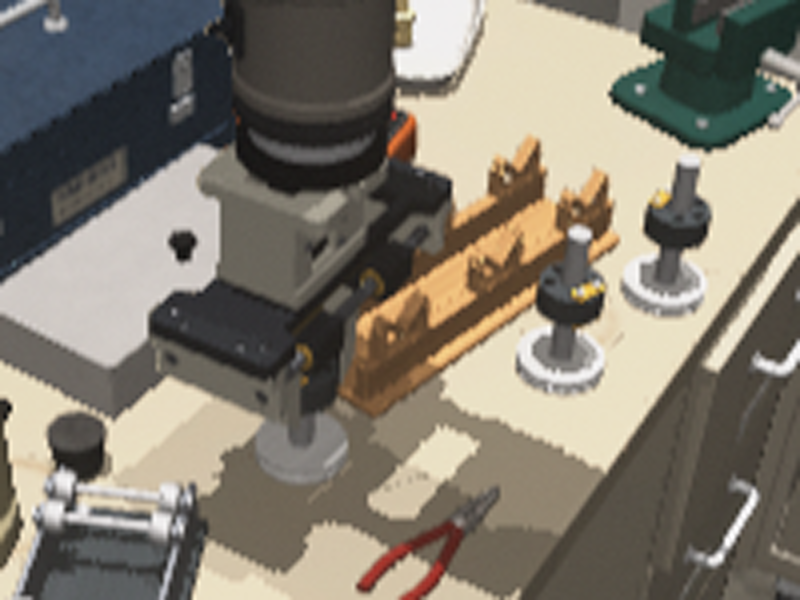

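Call:
{"op": "carry_out", "data": {"commands": [[[0,0,0],0,0.3],[[0,0,-0.03],0,0.3],[[0,0,-0.03],0,0.3],[[0,0,-0.02],0,0.3],[[-0.0135,-0.034,0],0,0.3],[[-0.0135,-0.034,0],0,0.3],[[-0.0135,-0.034,0],0,0.3],[[-0.0135,-0.034,0],0,0.3],[[0,0,0],-0.137,0.3],[[0,0,0],-0.137,0.3],[[0,0,0],-0.137,0.3],[[0,0,0.03],0,0.3],[[0,0,0.027],0,0.3],[[0,0,0],0,0.3],[[0,0,0],0,0.3]], "newtons": 20}}

```text
time: 9.12
tool_pos: [0.4222, 0.1764, 0.0861]
tool_rot: [3.141, -0.001, 0.411]
contact_force: [0.1, -0.7, -1.4]
opening: 0.0401
grip_force: 2.0
```

Call:
{"op": "carry_out", "data": {"commands": [[[0,0,0],0,0.3],[[0.006,0,0],0,0.3],[[0.006,0,0],0,0.3],[[0.006,0,0],0,0.3],[[0.006,0,0],0,0.3],[[0.006,0,0],0,0.3],[[0.006,0,0],0,0.3],[[0.006,0,0],0,0.3],[[0.006,0,0],0,0.3],[[0,0,0],0,0.3]], "newtons": 8}}

```text
time: 10.38
tool_pos: [0.4662, 0.1956, 0.0853]
tool_rot: [3.141, -0.0, 0.411]
contact_force: [0.0, -0.1, -0.4]
opening: 0.0271
grip_force: 0.0
```

Run:
```python
from h import *
p=robot.read_camera('side');save(p,'s3.png',(200,150,400,300),4)
```

```text
(no output)
```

View pics/s3.png

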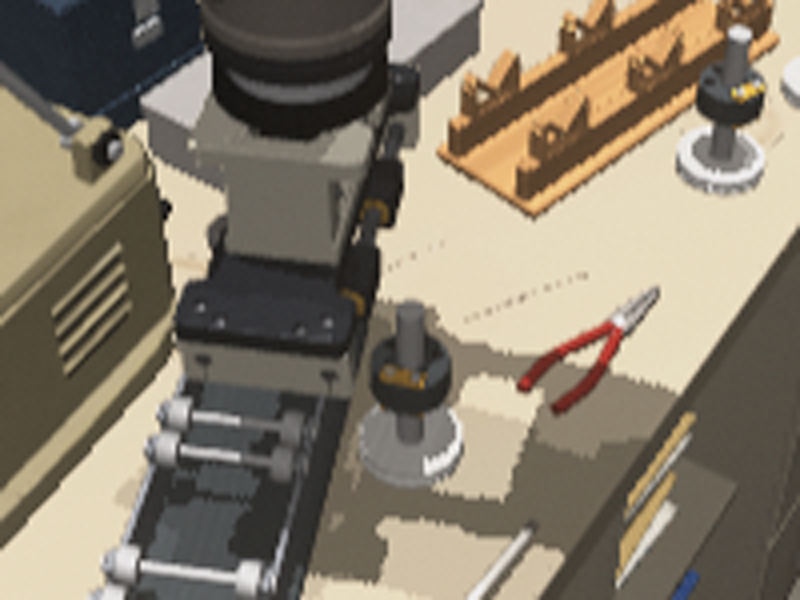

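Run:
```python
from h import *
for c in('side','top'):
    p=robot.read_camera(c)
    for n,z in(('rotor_1',0),('rotor_1_drum',.057)):
        for d in robot.tip_of(p,n):
            if d['p']>.3: print(c,n,np.round(d['at']),round(d['p'],2),np.round(at_z(p,d['at'],z),3))
    if c=='side': print(at_z(p,(303,261.5),.0))
```

```text
side rotor_1 [302. 261.] 0.97 [0.425 0.177 0.   ]
side rotor_1 [408. 173.] 0.93 [ 0.351 -0.219  0.   ]
side rotor_1 [379. 192.] 0.65 [ 0.384 -0.11   0.   ]
side rotor_1_drum [411. 154.] 0.6 [ 0.357 -0.226  0.057]
[0.4215108  0.17705344 0.        ]
top rotor_1 [378. 240.] 0.68 [ 0.377 -0.119  0.   ]
top rotor_1 [280. 224.] 0.36 [0.422 0.172 0.   ]
top rotor_1_drum [417. 245.] 0.73 [ 0.36  -0.221  0.057]
```

Call:
{"op": "carry_out", "data": {"commands": [[[0,0,-0.04],0,0.8],[[0,0,-0.035],0,0.8],[[-0.024,0,0],0,0.8],[[-0.024,0,0],0,0.8],[[0,0,0],0,0.8],[[0,0,0.05],0,0.8],[[0,0,0.05],0,0.8],[[0,0,0],0,0.8],[[0,0,0],0,0.3],[[0,0,0],0,0.3],[[0,0,0],0,0.3],[[0,0,0],0,0.3],[[0,0,-0.025],0,0.3],[[0,0,0],0,0.3]], "newtons": 20}}

```text
time: 12.48
tool_pos: [0.4227, 0.1766, 0.0864]
tool_rot: [3.141, -0.003, 0.411]
contact_force: [0.7, 0.0, -3.1]
opening: 0.039
grip_force: 20.0
```

Call:
{"op": "carry_out", "data": {"commands": [[[0.006,0,0],0,0.3],[[0.006,0,0],0,0.3],[[0.006,0,0],0,0.3],[[0.006,0,0],0,0.3],[[0.006,0,0],0,0.3],[[0.006,0,0],0,0.3],[[0.006,0,0],0,0.3],[[0.006,0,0],0,0.3],[[0.006,0,0],0,0.3],[[0,0,0],0,0.3]], "newtons": 12}}

```text
time: 13.72
tool_pos: [0.4717, 0.198, 0.0852]
tool_rot: [3.141, -0.0, 0.411]
contact_force: [-1.3, -1.0, -3.3]
opening: 0.0399
grip_force: 12.0
```

Run:
```python
from h import *
p=robot.read_camera('side');save(p,'s4.png',(200,150,400,300),4)
```

```text
(no output)
```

View pics/s4.png

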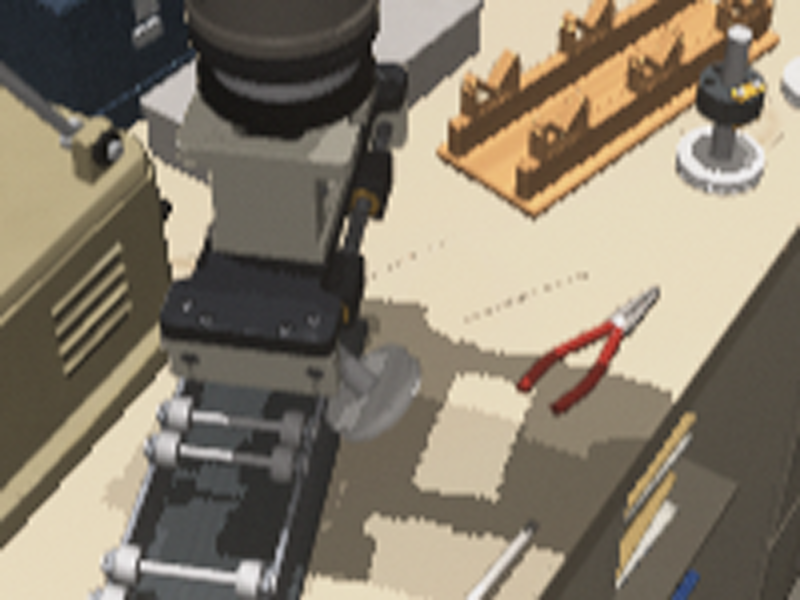

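Call:
{"op": "carry_out", "data": {"commands": [[[0,0,0],0,0.3],[[0,0,-0.035],0,0.3],[[0,0,-0.035],0,0.3],[[0,0,0],0.137,0.3],[[0,0,0],0.137,0.3],[[0,0,0],0.137,0.3],[[0.003,0.038,0],0,0.3],[[0.003,0.038,0],0,0.3],[[0.003,0.038,0],0,0.3],[[0.003,0.038,0],0,0.3],[[0,0,0.045],0,0.3],[[0,0,0.04],0,0.3],[[0,0,0],0,0.3]], "newtons": 30}}

```text
time: 15.4
tool_pos: [0.4818, 0.0458, 0.0686]
tool_rot: [-3.141, 0.005, -0.001]
contact_force: [-1.1, -0.7, -2.7]
opening: 0.0392
grip_force: 30.0
```

Call:
{"op": "carry_out", "data": {"commands": [[[0,0,0],0,0.3],[[0,0,0.008],0,0.3],[[0.002,0,0.004],0,0.3],[[0.002,0,0.004],0,0.3],[[0.002,0,0.004],0,0.3],[[0.002,0,0.004],0,0.3],[[0.002,0,0.004],0,0.3],[[0.002,0,0.004],0,0.3],[[0.002,0,0.004],0,0.3],[[0.002,0,0.004],0,0.3],[[0.002,0,0.004],0,0.3],[[0,0,0.003],0,0.3],[[0,0,0],0,0.3]], "newtons": 8}}

```text
time: 17.02
tool_pos: [0.5005, 0.0459, 0.0227]
tool_rot: [-3.142, 0.002, -0.0]
contact_force: [0.2, -0.3, -1.9]
opening: 0.0394
grip_force: 8.0
```

Run:
```python
from h import *
p=robot.read_camera('side');save(p,'s5.png',(240,120,440,270),4)
```

View pics/s5.png

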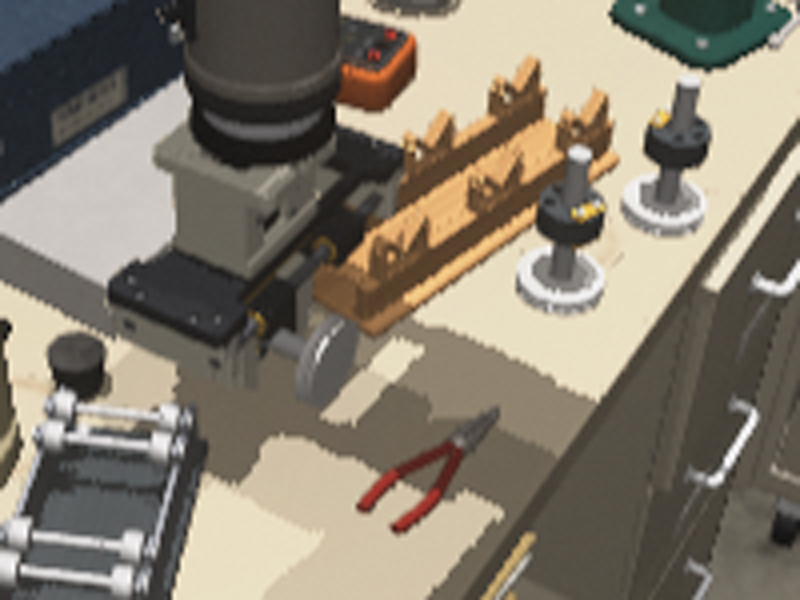

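```bash
cat > fit.py <<'E'
from h import *
from scipy.optimize import minimize
P={}
for c in('top','side'):
    p=robot.read_camera(c); g=cv2.imread(f'pics/{c}0.png').astype(float)
    P[c]=(p,cv2.GaussianBlur(cv2.cvtColor(g.astype('uint8'),6),(0,0),1).astype(float))
def W(v,pts):
    c,s=np.cos(v[2]),np.sin(v[2]);return np.array([[v[0]+c*x-s*y,v[1]+s*x+c*y,z] for x,y,z in pts])
def samp(c,pts):
    p,g=P[c];m=np.array([px(p,X) for X in pts],np.float32)
    return cv2.remap(g.astype(np.float32),m[:,:1],m[:,1:],1).ravel()
rol=[(x,y0+d,.046) for x in(-.028,.028) for y0 in(-.09,0,.09) for d in(-.011,.011)]
axl=[(x,y0+d,.0434) for x in(-.01,0,.01) for y0 in(-.09,0,.09) for d in(-.011,.011)]
neg=[(x,y0,.008) for x in(-.018,0,.018) for y0 in(-.045,.045,-.05,.05)]+[(x,y0,.03) for x in(-.02,0,.02) for y0 in(-.09,0,.09)]
def J(v,cs=('top','side')): return -sum(samp(c,W(v,rol)).mean()+.5*samp(c,W(v,axl)).mean()-samp(c,W(v,neg)).mean() for c in cs)
for cs in(('top',),('side',),('top','side')):
    b=min((minimize(J,[.477+a,.249+e,.41+f],args=(cs,),method='Nelder-Mead',options=dict(xatol=1e-4,initial_simplex=np.array([.477+a,.249+e,.41+f])+np.array([[0,0,0],[.006,0,0],[0,.006,0],[0,0,.04]]))) for a in(-.006,0,.006) for e in(-.006,0,.006) for f in(-.04,.04)),key=lambda r:r.fun)
    print(cs,b.x.round(4),b.fun.round(1))
v=b.x;print(W(v,[(0,y,.055) for y in(-.09,0,.09)]).round(4))
p,g=P['top'];im=cv2.resize(cv2.imread('pics/top0.png'),None,fx=4,fy=4,interpolation=2)
for X in W(v,rol+axl): cv2.circle(im,tuple(int(k) for k in (px(p,X)+.5)*4),3,(0,0,255),1)
im=im[650:1000,780:1240]
p,g=P['side'];i2=cv2.resize(cv2.imread('pics/side0.png'),None,fx=3,fy=3,interpolation=2)
for X in W(v,rol+axl): cv2.circle(i2,tuple(int(k) for k in (px(p,X)+.5)*3),3,(0,0,255),1)
i2=i2[620:970,640:900]
cv2.imwrite('pics/fit.png',np.hstack([im,i2]))
E
python3 fit.py
```

```text
('top',) [0.4815 0.2477 0.4195] -191.9
('side',) [0.4823 0.2487 0.4144] -164.5
('top', 'side') [0.4822 0.2485 0.4133] -355.3
[[0.5184 0.1661 0.055 ]
 [0.4822 0.2485 0.055 ]
 [0.4461 0.3309 0.055 ]]
```

View pics/fit.png

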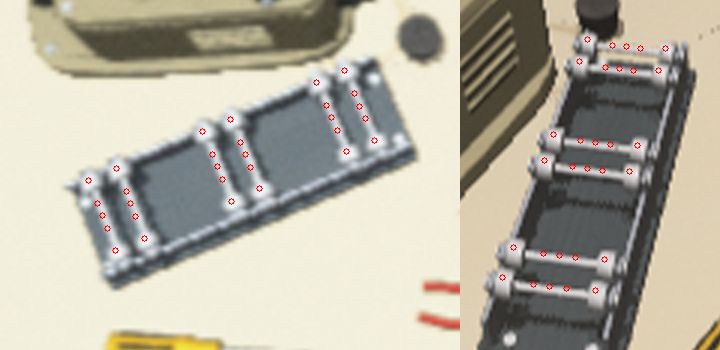

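Call:
{"op": "carry_out", "data": {"commands": [[[0,0,0],0,0.3],[[0,0,0],0,0.3],[[0,0,-0.045],0,0.3],[[0,0,-0.045],0,0.3],[[0,0,-0.04],0,0.3],[[-0.00875,-0.0478,0],0,0.3],[[-0.00875,-0.0478,0],0,0.3],[[-0.00875,-0.0478,0],0,0.3],[[-0.00875,-0.0478,0],0,0.3],[[-0.00875,-0.0478,0],0,0.3],[[-0.00875,-0.0478,0],0,0.3],[[0,0,0],-0.138,0.3],[[0,0,0],-0.138,0.3],[[0,0,0],-0.138,0.3],[[0,0,0],0,0.3],[[0,0,0.035],0,0.3],[[0,0,0.035],0,0.3],[[0,0,0],0,0.3]], "newtons": 40}}

```text
time: 19.42
tool_pos: [0.4471, 0.3317, 0.081]
tool_rot: [3.141, 0.006, 0.411]
contact_force: [-0.3, -0.5, -1.4]
opening: 0.0392
grip_force: 40.0
```

Run:
```python
from h import *
p=robot.read_camera('side');a=p['pixels'][...,::-1][200:350,190:340];t=robot.read_camera('top')
b=t['pixels'][...,::-1][140:270,190:320]
cv2.imwrite('pics/s6.png',np.hstack([cv2.resize(a,(400,400),interpolation=2),cv2.resize(b,(400,400),interpolation=2)]))
```

```text
(no output)
```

View pics/s6.png

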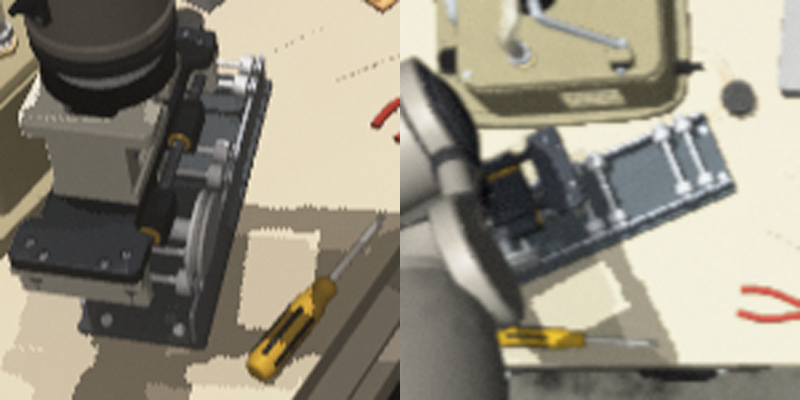

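Call:
{"op": "carry_out", "data": {"commands": [[[0,0,0.012],0,0.3],[[0,0,0.012],0,0.3],[[0,0,0.005],0,0.3],[[0,0,0],0,0.3]]}}

```text
time: 20.02
tool_pos: [0.4463, 0.3316, 0.0533]
tool_rot: [3.141, 0.006, 0.414]
contact_force: [-5.2, -3.1, -3.4]
opening: 0.0384
grip_force: 40.0
```

Call:
{"op": "carry_out", "data": {"commands": [[[0,0,0],0,0.48],[[0,0,0],0,0.6],[[0,0,0],0,0.6],[[0,0,-0.03],0,0.6],[[0,0,-0.045],0,0.6],[[0,0,-0.06],0,0.6],[[0,0.0,-0.04],0,0.6],[[-0.04,0.045,0],0.137,0.8],[[-0.04,0.045,0],0.137,0.8],[[-0.02,0.045,0],0.137,0.8],[[0,0.05,0],0,0.8],[[0,0.05,0],0,0.8],[[0,0,0],0,0.8]]}}

```text
time: 21.65
tool_pos: [0.3911, 0.0713, 0.2297]
tool_rot: [3.141, -0.001, -0.002]
contact_force: [0.5, 0.3, 0.3]
opening: 0.0734
grip_force: 0.0
```

```bash
cat > look.py <<'E'
from h import *
import sys
for c in('top','side'):
    p=robot.read_camera(c)
    if c=='side' or 1:save(p,f'{c}_{sys.argv[1]}.png')
    for n,z in(('rotor_1',0),('rotor_1_drum',.057)):
        for d in robot.tip_of(p,n):
            if d['p']>.3: print(c,n,np.round(d['at']),round(d['p'],2),np.round(at_z(p,d['at'],z),3))
st=robot.observe();p=robot.read_camera('wrist');save(p,f'wr_{sys.argv[1]}.png')
for n,z in(('rotor_1',0),('rotor_1_drum',.057)):
    for d in robot.tip_of(p,n):
        if d['p']>.3: print('wrist',n,np.round(d['at']),round(d['p'],2),np.round(at_z(p,d['at'],z,st),3))
a=cv2.imread(f'pics/side_{sys.argv[1]}.png')[200:350,190:340];b=cv2.imread(f'pics/top_{sys.argv[1]}.png')[140:270,190:320]
cv2.imwrite(f'pics/c_{sys.argv[1]}.png',np.hstack([cv2.resize(a,(400,400),interpolation=2),cv2.resize(b,(400,400),interpolation=2)]))
E
python3 look.py 7
```

```text
top rotor_1 [231. 232.] 0.9 [0.398 0.319 0.   ]
top rotor_1 [416. 248.] 0.89 [ 0.353 -0.231  0.   ]
top rotor_1 [378. 242.] 0.85 [ 0.37 -0.12  0.  ]
top rotor_1_drum [418. 243.] 0.87 [ 0.364 -0.225  0.057]
side rotor_1 [405. 172.] 0.87 [ 0.361 -0.219  0.   ]
side rotor_1 [273. 296.] 0.84 [0.422 0.28  0.   ]
side rotor_1 [379. 190.] 0.68 [ 0.389 -0.118  0.   ]
side rotor_1_drum [411. 154.] 0.58 [ 0.356 -0.222  0.057]
wrist rotor_1 [524. 200.] 0.88 [ 0.361 -0.221  0.   ]
wrist rotor_1 [463. 182.] 0.67 [ 0.386 -0.112  0.   ]
wrist rotor_1_drum [547. 215.] 0.9 [ 0.358 -0.221  0.057]
wrist rotor_1_drum [513. 120.] 0.63 [ 0.474 -0.144  0.057]
```

View pics/c_7.png

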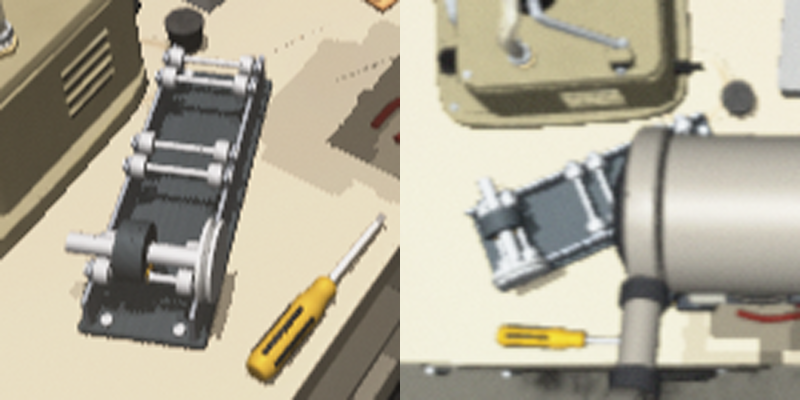

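Run:
```python
from h import *
s=robot.read_camera('side');t=robot.read_camera('top')
print(at_z(s,(239.5,293.8),.058)[:2],at_z(t,(223.2,210.9),.065)[:2])
for X in([.444,.331,.055],[.48,.2485,.055]): print(px(s,X),px(t,X))
# machine front: top corner
im=cv2.imread('pics/top0.png')
```

```text
[0.44908315 0.33840235] [0.45325574 0.32700989]
[244.62533834 293.15168492] [222.59437503 214.57634809]
[257.16361471 254.56557348] [251.65585131 202.25582317]
```

Call:
{"op": "carry_out", "data": {"commands": [[[-0.001,0.046,0],0,0.8],[[-0.001,0.046,0],0,0.8],[[-0.001,0.046,0],0,0.8],[[-0.001,0.046,0],0,0.8],[[0,0,0],0,0.8],[[0,0,0.043],0,0.8],[[0,0,0.043],0,0.8],[[0,0,0.043],0,0.8],[[0,0,0.041],0,0.8],[[0,0,0],0,0.8],[[0,0,0],0,0.3],[[0,0,0],0,0.3],[[0,0,0],0,0.3],[[0,0,0],0,0.3]], "newtons": 25}}

```text
time: 23.95
tool_pos: [0.3884, -0.1109, 0.0602]
tool_rot: [3.14, -0.003, 0.003]
contact_force: [-0.1, -2.2, 4.2]
opening: 0.0392
grip_force: 25.0
```

Call:
{"op": "carry_out", "data": {"commands": [[[0,0,-0.035],0,0.3],[[0,0,-0.035],0,0.3],[[0,0,-0.03],0,0.3],[[0.0057,-0.0483,0],0,0.3],[[0.0057,-0.0483,0],0,0.3],[[0.0057,-0.0483,0],0,0.3],[[0.0057,-0.0483,0],0,0.3],[[0.0057,-0.0483,0],0,0.3],[[0.0057,-0.0483,0],0,0.3],[[0,0,0],-0.137,0.3],[[0,0,0],-0.137,0.3],[[0,0,0],-0.137,0.3],[[0,0,0.04],0,0.3],[[0,0,0.035],0,0.3],[[0,0,0],0,0.3],[[0,0,0],0,0.3]]}}

```text
time: 25.95
tool_pos: [0.4212, 0.1799, 0.0851]
tool_rot: [3.141, -0.001, 0.414]
contact_force: [0.7, 0.6, -3.5]
opening: 0.0397
grip_force: 25.0
```

Call:
{"op": "carry_out", "data": {"commands": [[[0,0,0],0,0.3],[[0.006,0,0],0,0.3],[[0.006,0,0],0,0.3],[[0.006,0,0],0,0.3],[[0.006,0,0],0,0.3],[[0.006,0,0],0,0.3],[[0.006,0,0],0,0.3],[[0.006,0,0],0,0.3],[[0.006,0,0],0,0.3],[[0.006,0,0],0,0.3],[[0,0,0],0,0.3]], "newtons": 12}}

```text
time: 27.32
tool_pos: [0.4707, 0.2016, 0.0842]
tool_rot: [3.141, -0.0, 0.414]
contact_force: [-0.3, -1.4, -2.1]
opening: 0.0396
grip_force: 12.0
```

Call:
{"op": "carry_out", "data": {"commands": [[[0,0,0],0,0.3],[[0,0,-0.035],0,0.3],[[0,0,-0.035],0,0.3],[[0,0,0],0.138,0.3],[[0,0,0],0.138,0.3],[[0,0,0],0.138,0.3],[[0.003,0.038,0],0,0.3],[[0.003,0.038,0],0,0.3],[[0.003,0.038,0],0,0.3],[[0.003,0.04,0],0,0.3],[[0,0,0.045],0,0.3],[[0,0,0.04],0,0.3],[[0,0,0],0,0.3]], "newtons": 30}}

```text
time: 28.95
tool_pos: [0.4811, 0.0473, 0.0678]
tool_rot: [-3.141, 0.004, -0.001]
contact_force: [-0.4, 0.3, -3.0]
opening: 0.039
grip_force: 30.0
```

```bash
python3 look.py 8
python3 - <<'E'
import cv2,numpy as np
a=cv2.imread('pics/side_8.png')[120:320,200:440];cv2.imwrite('pics/d8.png',cv2.resize(a,(720,600),interpolation=2))
E
```

```text
top rotor_1 [229. 232.] 0.81 [0.398 0.324 0.   ]
top rotor_1 [417. 245.] 0.61 [ 0.362 -0.234  0.   ]
top rotor_1 [249. 250.] 0.52 [0.346 0.263 0.   ]
top rotor_1_drum [416. 243.] 0.67 [ 0.365 -0.219  0.057]
side rotor_1 [406. 171.] 0.74 [ 0.361 -0.226  0.   ]
side rotor_1 [274. 297.] 0.66 [0.42  0.281 0.   ]
side rotor_1_drum [413. 153.] 0.64 [ 0.354 -0.231  0.057]
side rotor_1_drum [312. 313.] 0.49 [0.323 0.302 0.057]
wrist rotor_1 [317. 278.] 0.89 [0.435 0.051 0.   ]
wrist rotor_1 [ 44. 316.] 0.59 [0.345 0.406 0.   ]
wrist rotor_1_drum [588. 350.] 0.87 [ 0.356 -0.225  0.057]
wrist rotor_1_drum [ 56. 249.] 0.49 [0.477 0.25  0.057]
```

View pics/d8.png

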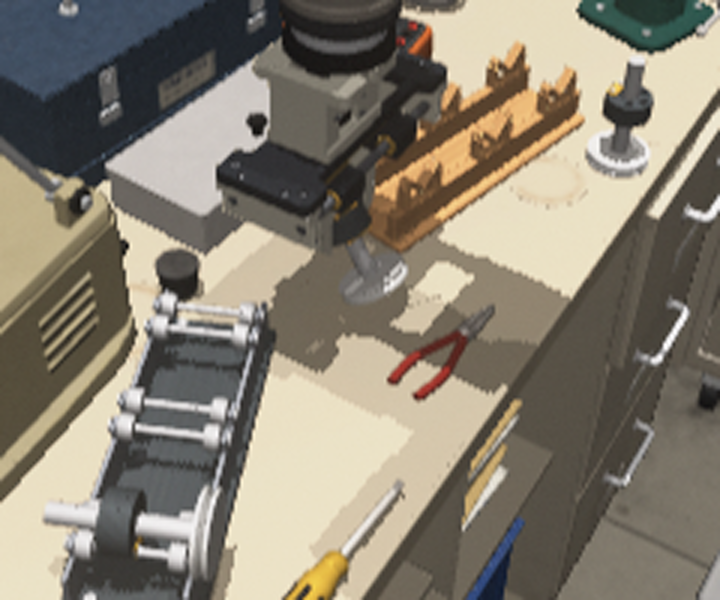

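Call:
{"op": "carry_out", "data": {"commands": [[[0,0,0],0,0.3],[[0.003,0,0.006],0,0.3],[[0.003,0,0.004],0,0.3],[[0.003,0,0.004],0,0.3],[[0.003,0,0.004],0,0.3],[[0.003,0,0.004],0,0.3],[[0.003,0,0.004],0,0.3],[[0.003,0,0.004],0,0.3],[[0.003,0,0.004],0,0.3],[[0.003,0,0.004],0,0.3],[[0,0,0.004],0,0.3],[[0,0,0.003],0,0.3],[[0,0,0],0,0.3]], "newtons": 8}}

```text
time: 31.02
tool_pos: [0.5081, 0.0474, 0.0235]
tool_rot: [-3.142, 0.003, -0.0]
contact_force: [-0.5, -0.0, -1.8]
opening: 0.0398
grip_force: 8.0
```

Run:
```python
from h import *
s=robot.read_camera('side');t=robot.read_camera('top')
save(s,'side_9.png')
g=s['pixels']
st=robot.observe();x,y,z=st['tool_pos']
print(st['tool_pos'],st['contact_force'])
for d in robot.tip_of(s,'rotor_1')[:3]: print(d)
# prediction of foot centre px if flat
for dx in(.052,.057,.062): print(px(s,[x-dx,y,.027]))
# machine front wall: top0 crop corner pts at z=0..0.15
for q in((50,150),(265,140),(270,115),(50,105)):
    uv=np.array(q)/2.963+[190,130];print(q,[at_z(t,uv,zz)[:2].round(3) for zz in(0,.1,.15)])
# from side0 crop (scale 2.5): right bottom corner of machine
for q in((105,355),(0,440),(100,180)):
    uv=np.array(q)/2.5+[200,110];print(q,[at_z(s,uv,zz)[:2].round(3) for zz in(0,.1,.15)])
```

```text
[0.50802009 0.04748531 0.02376339] [-0.78520659 -0.2779076  -2.17707957]
{'at': [406.7, 172.5], 'p': 0.67}
{'at': [268.6, 295.7], 'p': 0.59}
{'at': [238.3, 291.9], 'p': 0.57}
[321.51773705 209.67357577]
[323.4217141  210.50241041]
[325.33347558 211.33463374]
(50, 150) [array([0.556, 0.399]), array([0.534, 0.367]), array([0.523, 0.351])]
(265, 140) [array([0.567, 0.177]), array([0.543, 0.164]), array([0.532, 0.158])]
(270, 115) [array([0.593, 0.172]), array([0.568, 0.16 ]), array([0.555, 0.154])]
(50, 105) [array([0.604, 0.402]), array([0.577, 0.369]), array([0.564, 0.353])]
(105, 355) [array([0.543, 0.225]), array([0.48 , 0.287]), array([0.448, 0.318])]
(0, 440) [array([0.557, 0.337]), array([0.491, 0.382]), array([0.458, 0.405])]
(100, 180) [array([0.695, 0.047]), array([0.609, 0.136]), array([0.566, 0.181])]
```

Call:
{"op": "carry_out", "data": {"commands": [[[0,0,0],0,0.3],[[0,0,0],0,0.3],[[0,0,-0.045],0,0.3],[[0,0,-0.045],0,0.3],[[0,0,-0.04],0,0.3],[[-0.0064,-0.04,0],0,0.3],[[-0.0064,-0.04,0],0,0.3],[[-0.0064,-0.04,0],0,0.3],[[-0.0064,-0.04,0],0,0.3],[[-0.0064,-0.04,0],0,0.3],[[0,0,0],-0.123,0.3],[[0,0,0],-0.123,0.3],[[0,0,0],-0.123,0.3],[[0,0,0],0,0.3],[[0,0,0.035],0,0.3],[[0,0,0.035],0,0.3],[[0,0,0],0,0.3]], "newtons": 40}}

```text
time: 33.3
tool_pos: [0.4754, 0.2467, 0.0821]
tool_rot: [-3.142, 0.006, 0.366]
contact_force: [-0.1, 0.5, -2.8]
opening: 0.0389
grip_force: 40.0
```

Call:
{"op": "carry_out", "data": {"commands": [[[0,0,0.01],0,0.3],[[0,0,0.01],0,0.3],[[0,0,0.005],0,0.3],[[0,0,0],0,0.3],[[0,0,0],0,0.3]]}}

```text
time: 33.92
tool_pos: [0.4774, 0.2475, 0.0596]
tool_rot: [3.141, -0.001, 0.369]
contact_force: [-0.2, 0.5, -3.4]
opening: 0.0388
grip_force: 40.0
```

Call:
{"op": "carry_out", "data": {"commands": [[[0,0,0.004],0,0.3],[[0,0,0],0,0.3]]}}

```text
time: 34.17
tool_pos: [0.477, 0.2474, 0.0551]
tool_rot: [3.142, 0.0, 0.369]
contact_force: [-0.2, 0.0, -3.5]
opening: 0.0392
grip_force: 40.0
```

Call:
{"op": "carry_out", "data": {"commands": [[[0,0,0],0,0.48],[[0,0,0],0,0.6],[[0,0,0],0,0.6],[[0,0,-0.03],0,0.6],[[0,0,-0.045],0,0.6],[[0,0,-0.06],0,0.6],[[0,0.0,-0.04],0,0.6],[[0,0.045,0],0.123,0.8],[[0,0.045,0],0.123,0.8],[[0,0.045,0],0.123,0.8],[[0,0.05,0],0,0.8],[[-0.03,0.05,0],0,0.8],[[-0.03,0,0],0,0.8],[[-0.03,0,0],0,0.8],[[0,0,0],0,0.8],[[0,0,0],0,0.8]]}}

```text
time: 36.17
tool_pos: [0.4207, 0.0172, 0.2307]
tool_rot: [3.141, -0.002, -0.0]
contact_force: [-0.7, 0.1, -0.3]
opening: 0.0734
grip_force: 0.0
```

```bash
python3 look.py 10
```

```text
top rotor_1 [259. 221.] 0.73 [0.432 0.235 0.   ]
top rotor_1 [415. 246.] 0.71 [ 0.358 -0.227  0.   ]
top rotor_1 [227. 233.] 0.67 [0.396 0.33  0.   ]
top rotor_1_drum [419. 245.] 0.83 [ 0.359 -0.228  0.057]
side rotor_1 [405. 170.] 0.82 [ 0.363 -0.226  0.   ]
side rotor_1 [285. 261.] 0.8 [0.455 0.196 0.   ]
side rotor_1 [271. 297.] 0.78 [0.425 0.283 0.   ]
side rotor_1 [238. 290.] 0.61 [ 0.488  0.304 -0.   ]
side rotor_1_drum [412. 157.] 0.8 [ 0.35  -0.213  0.057]
wrist rotor_1 [487. 219.] 0.98 [ 0.361 -0.217  0.   ]
wrist rotor_1 [ 96. 206.] 0.78 [0.38  0.365 0.   ]
wrist rotor_1 [145. 182.] 0.75 [0.415 0.262 0.   ]
wrist rotor_1 [470. 140.] 0.51 [ 0.47  -0.174  0.   ]
wrist rotor_1_drum [510. 233.] 0.7 [ 0.363 -0.22   0.057]
wrist rotor_1_drum [286. 211.] 0.7 [0.394 0.055 0.057]
wrist rotor_1_drum [489. 217.] 0.66 [ 0.385 -0.183  0.057]
wrist rotor_1_drum [445. 135.] 0.5 [ 0.478 -0.114  0.057]
```

View pics/c_10.png

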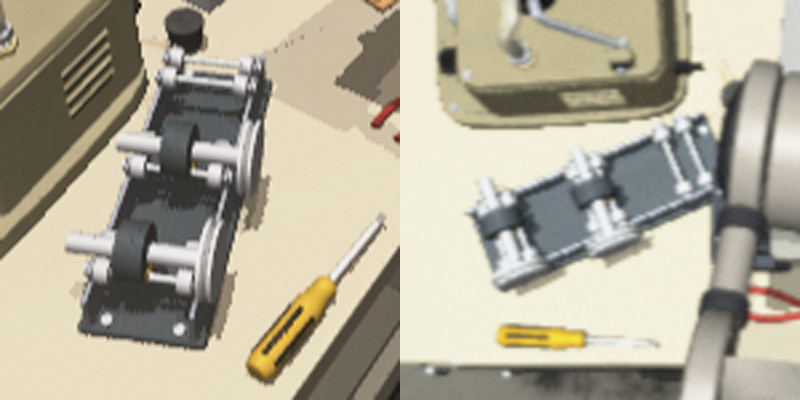

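Call:
{"op": "carry_out", "data": {"commands": [[[-0.012,0.0472,0],0,0.8],[[-0.012,0.0472,0],0,0.8],[[-0.012,0.0472,0],0,0.8],[[-0.012,0.0472,0],0,0.8],[[-0.012,0.0472,0],0,0.8],[[0,0,0],0,0.8],[[0,0,0.043],0,0.8],[[0,0,0.043],0,0.8],[[0,0,0.043],0,0.8],[[0,0,0.041],0,0.8],[[0,0,0],0,0.8],[[0,0,0],0,0.3],[[0,0,0],0,0.3],[[0,0,0],0,0.3],[[0,0,0],0,0.3]], "newtons": 25}}

```text
time: 38.5
tool_pos: [0.3603, -0.2194, 0.0611]
tool_rot: [3.14, -0.002, -0.0]
contact_force: [-1.3, -0.8, 4.6]
opening: 0.0395
grip_force: 25.0
```

Call:
{"op": "carry_out", "data": {"commands": [[[0,0,-0.035],0,0.3],[[0,0,-0.035],0,0.3],[[0,0,-0.035],0,0.3],[[0.0104,-0.0432,0],0,0.3],[[0.0104,-0.0432,0],0,0.3],[[0.0104,-0.0432,0],0,0.3],[[0.0104,-0.0432,0],0,0.3],[[0.0104,-0.0432,0],0,0.3],[[0.0104,-0.0432,0],0,0.3],[[0.0104,-0.0432,0],0,0.3],[[0.0104,-0.0432,0],0,0.3],[[0,0,0],-0.138,0.3],[[0,0,0],-0.138,0.3],[[0,0,0],-0.138,0.3],[[0,0,0.04],0,0.3],[[0,0,0.038],0,0.3],[[0,0,0],0,0.3],[[0,0,0],0,0.3]]}}

```text
time: 40.75
tool_pos: [0.4437, 0.1268, 0.0883]
tool_rot: [3.141, -0.001, 0.414]
contact_force: [0.4, -0.7, -2.0]
opening: 0.0397
grip_force: 25.0
```

Call:
{"op": "carry_out", "data": {"commands": [[[0,0,0.004],0,0.3],[[0.006,0,0],0,0.3],[[0.006,0,0],0,0.3],[[0.006,0,0],0,0.3],[[0.006,0,0],0,0.3],[[0.006,0,0],0,0.3],[[0.006,0,0],0,0.3],[[0.006,0,0],0,0.3],[[0.006,0,0],0,0.3],[[0.006,0,0],0,0.3],[[0,0,0],0,0.3]], "newtons": 12}}

```text
time: 42.12
tool_pos: [0.4929, 0.1486, 0.0832]
tool_rot: [3.141, -0.0, 0.414]
contact_force: [-0.8, -1.1, -2.4]
opening: 0.0399
grip_force: 12.0
```

Call:
{"op": "carry_out", "data": {"commands": [[[0,0,0],0,0.3],[[0,0,-0.035],0,0.3],[[0,0,-0.035],0,0.3],[[0,0,0],0.138,0.3],[[0,0,0],0.138,0.3],[[0,0,0],0.138,0.3],[[-0.003,0.034,0],0,0.3],[[-0.003,0.034,0],0,0.3],[[-0.003,0.034,0],0,0.3],[[0,0,0.045],0,0.3],[[0,0,0.04],0,0.3],[[0,0,0],0,0.3]], "newtons": 30}}

```text
time: 43.62
tool_pos: [0.4825, 0.0464, 0.067]
tool_rot: [-3.141, 0.003, -0.001]
contact_force: [-1.2, -0.3, -2.2]
opening: 0.0395
grip_force: 30.0
```

Run:
```python
from h import *
s=robot.read_camera('side');save(s,'s11.png')
st=robot.observe();x,y,z=st['tool_pos'];print(st['tool_pos'],st['contact_force'])
for n in('find_in','tip_of'):
  for d in getattr(robot,n)(s,'rotor_1'): print(n,d)
# expected foot-centre pixel for tilt angles
for a in(0,20,30,40,50):
    t=np.radians(a);print(a,px(s,[x-.062*np.sin(t),y,z-.062*np.cos(t)]).round())
```

```text
[0.4832905  0.04646662 0.06828068] [-0.10601892 -0.19451587 -1.33144842]
find_in {'at': [259.4, 256.6], 'p': 0.97}
find_in {'at': [246.4, 292.8], 'p': 0.88}
find_in {'at': [322.6, 208.5], 'p': 0.82}
tip_of {'at': [271.9, 299.3], 'p': 0.96}
tip_of {'at': [284.9, 258.1], 'p': 0.92}
tip_of {'at': [325.7, 215.1], 'p': 0.79}
tip_of {'at': [328.8, 173.4], 'p': 0.3}
0 [311. 212.]
20 [319. 214.]
30 [323. 214.]
40 [326. 214.]
50 [330. 212.]
```

Foot is seen where a tilt of about 40° puts it; press flat.

Call:
{"op": "carry_out", "data": {"commands": [[[0,0,0],0,0.3],[[0.003,0,0.006],0,0.3],[[0.003,0,0.004],0,0.3],[[0.003,0,0.004],0,0.3],[[0.003,0,0.004],0,0.3],[[0.003,0,0.004],0,0.3],[[0.003,0,0.004],0,0.3],[[0.003,0,0.004],0,0.3],[[0.003,0,0.004],0,0.3],[[0.003,0,0.004],0,0.3],[[0,0,0.004],0,0.3],[[0,0,0.002],0,0.3],[[0,0,0],0,0.3]], "newtons": 8}}

```text
time: 45.4
tool_pos: [0.5098, 0.0465, 0.0239]
tool_rot: [3.142, 0.002, -0.0]
contact_force: [-0.2, -0.5, -1.5]
opening: 0.0396
grip_force: 8.0
```

Run:
```python
from h import *
s=robot.read_camera('side')
st=robot.observe();x,y,z=st['tool_pos']
for n in('find_in','tip_of'):
  for d in getattr(robot,n)(s,'rotor_1'): print(n,d)
for dx in(.052,.057,.062): print(px(s,[x-dx,y,.027]).round())
```

```text
find_in {'at': [260.8, 256.3], 'p': 0.97}
find_in {'at': [246.1, 292.7], 'p': 0.8}
find_in {'at': [316.4, 207.0], 'p': 0.57}
tip_of {'at': [318.4, 211.6], 'p': 0.91}
tip_of {'at': [285.9, 258.9], 'p': 0.91}
tip_of {'at': [272.5, 295.9], 'p': 0.89}
[321. 209.]
[323. 210.]
[325. 211.]
```

Call:
{"op": "carry_out", "data": {"commands": [[[0,0,0],0,0.3],[[0,0,0],0,0.3],[[0,0,-0.045],0,0.3],[[0,0,-0.045],0,0.3],[[0,0,-0.04],0,0.3],[[0,-0.039,0],0,0.3],[[0,-0.039,0],0,0.3],[[0,-0.039,0],0,0.3],[[0,0,0],-0.123,0.3],[[0,0,0],-0.123,0.3],[[0,0,0],-0.123,0.3],[[0,0,0],0,0.3],[[0,0,0.035],0,0.3],[[0,0,0.035],0,0.3],[[0,0,0],0,0.3]], "newtons": 40}}

```text
time: 47.42
tool_pos: [0.5087, 0.1631, 0.0821]
tool_rot: [-3.141, 0.006, 0.367]
contact_force: [-0.2, 0.8, -2.3]
opening: 0.0392
grip_force: 40.0
```

Call:
{"op": "carry_out", "data": {"commands": [[[0,0,0.01],0,0.3],[[0,0,0.01],0,0.3],[[0,0,0.005],0,0.3],[[0,0,0],0,0.3],[[0,0,0.003],0,0.3],[[0,0,0],0,0.3]]}}

```text
time: 48.18
tool_pos: [0.5105, 0.1635, 0.0563]
tool_rot: [3.141, -0.0, 0.369]
contact_force: [0.1, -0.3, -3.5]
opening: 0.039
grip_force: 40.0
```

Call:
{"op": "carry_out", "data": {"commands": [[[0,0,0],0,0.48],[[0,0,0],0,0.6],[[0,0,0],0,0.6],[[0,0,-0.03],0,0.6],[[0,0,-0.045],0,0.6],[[0,0,-0.06],0,0.6],[[0,0.0,-0.04],0,0.6],[[0,0.045,0],0.123,0.6],[[0,0.045,0],0.123,0.6],[[0,0.045,0],0.123,0.6],[[-0.03,0.03,0],0,0.6],[[-0.03,0,0],0,0.6],[[-0.03,0,0],0,0.6],[[0,0,0],0,0.6],[[0,0,0],0,0.6],[[0,0,0],0,0.6],[[0,0,0],0,0.6],[[0,0,0],0,0.6],[[0,0,0],0,0.6],[[0,0,0],0,0.6]]}}

```text
time: 50.68
tool_pos: [0.4532, 0.0032, 0.2313]
tool_rot: [3.142, 0.0, -0.0]
contact_force: [-0.1, 0.5, 0.8]
opening: 0.0553
grip_force: 0.0
```

Call:
{"op": "carry_out", "data": {"commands": [[[0,0,0],0,0.6],[[0,0,0],0,0.6],[[0,0,0],0,0.6],[[0,0,0],0,0.6],[[0,0,0],0,0.6],[[0,0,0],0,0.6],[[0,0,0],0,0.6],[[0,0,0],0,0.6],[[0,0,0],0,0.6],[[0,0,0],0,0.6],[[0,0,0],0,0.6],[[0,0,0],0,0.6],[[0,0,0],0,0.6],[[0,0,0],0,0.6],[[0,0,0],0,0.6],[[0,0,0],0,0.6],[[0,0,0],0,0.6],[[0,0,0],0,0.6],[[0,0,0],0,0.6],[[0,0,0],0,0.6]]}}

```text
time: 53.18
tool_pos: [0.4532, 0.0032, 0.2313]
tool_rot: [3.142, -0.0, -0.0]
contact_force: [0.8, 0.2, -0.3]
opening: 0.0548
grip_force: 0.0
```

```bash
python3 look.py 12
cat > brass.py <<'E'
from h import *
import sys
# brass pixels (saturated yellow) near each lying drum, side & top
S=eval(sys.argv[1]) if len(sys.argv)>1 else [(.516,.166),(.48,.2485),(.444,.331)]
for c in('side','top'):
    p=robot.read_camera(c);h=cv2.cvtColor(p['pixels'],cv2.COLOR_RGB2HSV)
    for X in S:
        u=px(p,[*X,.055]);x,y=u.round().astype(int);w=h[y-14:y+15,x-14:x+15]
        dark=(w[...,2]<70);m=(w[...,0]>12)&(w[...,0]<32)&(w[...,1]>110)&(w[...,2]>90)
        b=np.argwhere(m)
        print(c,X,u.round(),'brass n',len(b),(b.mean(0)[::-1]-14).round(1) if len(b) else '', 'find:')
    print(c,[(np.round(d['at']),round(d['p'],2)) for d in robot.find_in(p,'rotor_1_drum')])
E
python3 brass.py
```

```text
top rotor_1 [290. 209.] 0.79 [0.469 0.142 0.   ]
top rotor_1 [230. 230.] 0.67 [0.406 0.322 0.   ]
top rotor_1 [262. 221.] 0.64 [0.432 0.227 0.   ]
top rotor_1_drum [281. 190.] 0.81 [0.517 0.163 0.057]
side rotor_1 [273. 296.] 0.79 [0.424 0.279 0.   ]
side rotor_1 [286. 259.] 0.7 [0.454 0.191 0.   ]
side rotor_1 [238. 290.] 0.65 [0.49  0.304 0.   ]
side rotor_1 [258. 258.] 0.49 [0.506 0.219 0.   ]
side rotor_1_drum [272. 222.] 0.64 [0.506 0.163 0.057]
side rotor_1_drum [241. 291.] 0.42 [0.451 0.333 0.057]
wrist rotor_1 [193. 177.] 0.86 [0.453 0.172 0.   ]
wrist rotor_1 [136. 207.] 0.64 [0.411 0.272 0.   ]
wrist rotor_1 [ 95. 228.] 0.64 [ 0.376  0.366 -0.   ]
wrist rotor_1_drum [174. 132.] 0.9 [0.516 0.165 0.057]
wrist rotor_1_drum [172. 126.] 0.46 [0.523 0.168 0.057]
side (0.516, 0.166) [268. 222.] brass n 2 [4.  6.5] find:
side (0.48, 0.2485) [257. 255.] brass n 2 [5.  6.5] find:
side (0.444, 0.331) [245. 293.] brass n 5 [0.4 7.4] find:
side [(array([275., 223.]), 0.58)]
top (0.516, 0.166) [280. 190.] brass n 0  find:
top (0.48, 0.2485) [252. 202.] brass n 0  find:
top (0.444, 0.331) [223. 215.] brass n 0  find:
top [(array([281., 192.]), 0.76)]
```

Run:
```python
import cv2,numpy as np
a=cv2.imread('pics/side_12.png');b=cv2.imread('pics/wr_12.png');t=cv2.imread('pics/top_12.png')
A=cv2.resize(a[215:335,200:320],(600,600),interpolation=2)
B=cv2.resize(a[120:240,320:440],(200,200),interpolation=2);T=cv2.resize(t[150:260,340:450],(200,200),interpolation=2);T2=cv2.resize(t[170:260,205:325],(200,150),interpolation=2)
R=np.vstack([B,T,T2,np.zeros((50,200,3),'uint8')])
cv2.imwrite('pics/v12.png',np.hstack([A,R]))
```

```text
(no output)
```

View pics/v12.png

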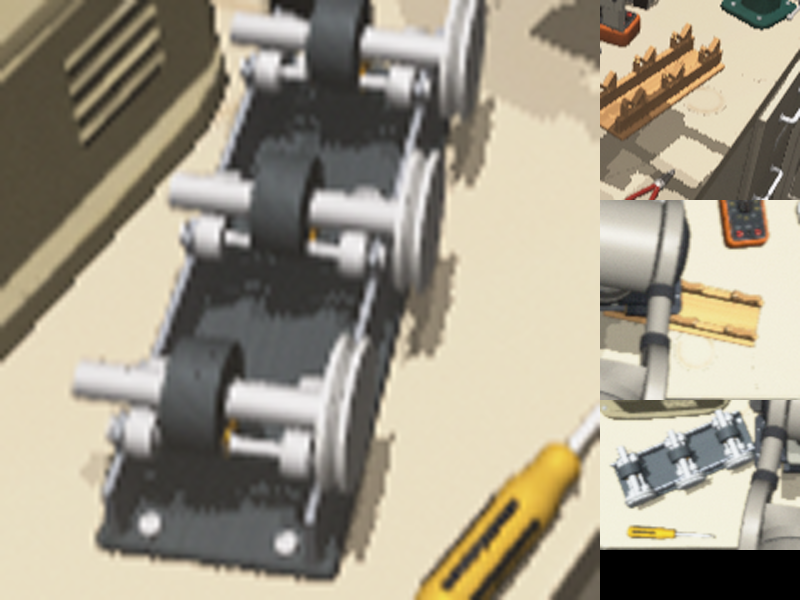

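```bash
cat > fr.py <<'E'
from h import *
from scipy.optimize import minimize
K=4;P=[]
for c in('top','side'):
    p=robot.read_camera(c);im=cv2.resize(cv2.imread(f'pics/{c}0.png'),None,fx=K,fy=K,interpolation=1);h=cv2.cvtColor(im,cv2.COLOR_BGR2HSV)
    m=((h[...,0]>8)&(h[...,0]<24)&(h[...,1]>100)).astype('uint8')
    n,l,s,ce=cv2.connectedComponentsWithStats(m);q=px(p,[.473,-.138,.008]);i=1+np.argmax([a[4] if abs(b-K*q).max()<150 else 0 for a,b in zip(s[1:],ce[1:])])
    m=cv2.morphologyEx((l==i).astype('uint8'),cv2.MORPH_CLOSE,np.ones((9,9)));print(c,m.sum());P.append((p,m))
def boxes(hw):
    yield -.042,.042,-.125,.125,0,.008
    for x in(-.028,.028):
        yield x-.005,x+.005,-.125,.125,0,hw
        for y in(-.09,0,.09):
            for a in(-1,1): yield x-.005,x+.005,y+min(a*.008,a*.022),y+max(a*.008,a*.022),0,.06
def J(v,Ps=None):
    c,s=np.cos(v[2]),np.sin(v[2]);t=0
    for p,m in Ps or P:
        im=np.zeros_like(m)
        for x0,x1,y0,y1,z0,z1 in boxes(v[3]):
            pts=np.array([px(p,[v[0]+c*x-s*y,v[1]+s*x+c*y,z])*K+K/2-.5 for x in(x0,x1) for y in(y0,y1) for z in(z0,z1)],np.float32)
            cv2.fillConvexPoly(im,cv2.convexHull(pts).round().astype(np.int32),1)
        t-=(im&m).sum()/(im|m).sum()
    return t
v0=np.array([.474,-.138,-.204,.03])
for Ps in([P[0]],[P[1]],P):
    r=min((minimize(J,v0+d,args=(Ps,),method='Nelder-Mead',options=dict(initial_simplex=v0+d+np.array([[0]*4,[.008,0,0,0],[0,.008,0,0],[0,0,.05,0],[0,0,0,.01]]),xatol=1e-4,fatol=1e-4)) for d in np.array([[0,0,0,0],[-.005,.004,.02,0],[.005,-.005,-.03,0]])),key=lambda r:r.fun)
    print(r.x.round(4),r.fun)
v=r.x;c,s=np.cos(v[2]),np.sin(v[2])
for y in(-.09,0,.09): print(y,v[0]-s*y,v[1]+c*y)
E
python3 fr.py
```

```text
top 16989
side 38530
[ 0.4823 -0.1454 -0.1543  0.0217] -0.4385729405994269
[ 0.4723 -0.1403 -0.1995  0.0276] -0.8279064709081022
[ 0.4726 -0.1413 -0.205   0.0273] -1.2613076250167286
-0.09 0.45424083646229535 -0.22943469149181397
0 0.4725585466017129 -0.1413185096904656
0.09 0.4908762567411305 -0.053202327889117246
```

```bash
sed -i 's/<24)&(h\[...,1\]>100)/<28)\&(h[...,1]>85)/' fr.py; python3 fr.py
```

```text
top 36411
side 40000
[ 0.4712 -0.1394 -0.2041  0.0314] -0.934306756652724
[ 0.4715 -0.1396 -0.1999  0.0305] -0.85205379078488
[ 0.4713 -0.1399 -0.1979  0.0304] -1.7865736942222237
-0.09 0.4535562770890687 -0.22818134282918445
0 0.47125203972873214 -0.13993815621060923
0.09 0.4889478023683956 -0.051694969592034026
```

Call:
{"op": "carry_out", "data": {"commands": [[[0.015,-0.0405,0],0,0.6],[[0.015,-0.0405,0],0,0.6],[[0.015,-0.0405,0],0,0.6],[[0.015,-0.0405,0],0,0.6],[[0,0,0],-0.13,0.6],[[0,0,0],-0.13,0.6],[[0,0,0],-0.13,0.6],[[0,0,0],0,0.6],[[0,0,0.045],0,0.6],[[0,0,0.045],0,0.6],[[0,0,0.045],0,0.6],[[0,0,0.03],0,0.6],[[0,0,0.013],0,0.6],[[0,0,0],0,0.6],[[0,0,0],0,0.6]]}}

```text
time: 55.9
tool_pos: [0.5142, 0.1653, 0.0546]
tool_rot: [3.141, -0.002, 0.389]
contact_force: [0.4, -0.1, 0.3]
opening: 0.0552
grip_force: 0.0
```

Call:
{"op": "carry_out", "data": {"commands": [[[0,0,0],0,0.5],[[0,0,0],0,0.45],[[0,0,0],0,0.3],[[0,0,0],0,0.3],[[0,0,0],0,0.3]], "newtons": 5}}

```text
time: 56.52
tool_pos: [0.5136, 0.1651, 0.0537]
tool_rot: [3.141, -0.001, 0.39]
contact_force: [0.3, -2.3, 4.4]
opening: 0.0398
grip_force: 5.0
```

Call:
{"op": "carry_out", "data": {"commands": [[[0,0,0],0,0.3],[[0,0,0],0,0.3],[[0,0,-0.03],0,0.3],[[0,0,-0.04],0,0.3],[[0,0,-0.04],0,0.3],[[0,0,0],0,0.3]], "newtons": 40}}

```text
time: 57.28
tool_pos: [0.5143, 0.1658, 0.1654]
tool_rot: [3.141, -0.005, 0.39]
contact_force: [-0.4, -0.1, -3.8]
opening: 0.0392
grip_force: 40.0
```

Call:
{"op": "carry_out", "data": {"commands": [[[0,0,0],0.148,0.3],[[0,0,0],0.148,0.3],[[0,0,0],0.148,0.3],[[0,0,0],0.148,0.3],[[0.0024,0.0497,0],0,0.3],[[0.0024,0.0497,0],0,0.3],[[0.0024,0.0497,0],0,0.3],[[0.0024,0.0497,0],0,0.3],[[0.0024,0.0497,0],0,0.3],[[0.0024,0.0497,0],0,0.3],[[0.0024,0.0497,0],0,0.3],[[0.0024,0.0497,0],0,0.3],[[0,0,0],0,0.3],[[0,0,0.045],0,0.3],[[0,0,0.04],0,0.3],[[0,0,0],0,0.3],[[0,0,0],0,0.3]]}}

```text
time: 59.4
tool_pos: [0.4527, -0.2277, 0.0788]
tool_rot: [-3.142, -0.0, -0.202]
contact_force: [0.3, -0.4, -1.8]
opening: 0.039
grip_force: 40.0
```

Run:
```python
from h import *
st=robot.observe();print(st['tool_pos'],st['tool_rot'],st['contact_force'])
for c in('side','top'):
    p=robot.read_camera(c)
    for n in('rotor_1','rotor_1_drum'):
        print(c,n,[(np.round(d['at']),round(d['p'],2)) for d in robot.tip_of(p,n)])
    x,y,z=st['tool_pos']
    for k in(.052,.057,.062):print(px(p,[x-k*.9797,y+k*.2006,z+.002]).round(1))
```

```text
[ 0.45265307 -0.22768519  0.0788443 ] [-3.14153510e+00 -1.92835422e-04 -2.01501911e-01] [ 0.31941731 -0.42568104 -1.84688056]
side rotor_1 [(array([273., 297.]), 0.79), (array([285., 259.]), 0.74), (array([399., 144.]), 0.53)]
side rotor_1_drum [(array([380., 133.]), 0.77)]
[394.9 141.7]
[396.5 142.5]
[398.2 143.3]
top rotor_1 [(array([261., 223.]), 0.8), (array([299., 176.]), 0.66)]
top rotor_1_drum []
[417.1 229.1]
[416.8 230.9]
[416.5 232.6]
```

Call:
{"op": "carry_out", "data": {"commands": [[[0.003,0,0.008],0,0.3],[[0,0,0.008],0,0.3],[[0,0,0.006],0,0.3],[[0,0,0],0,0.3]]}}

```text
time: 60.2
tool_pos: [0.4548, -0.2284, 0.0556]
tool_rot: [-3.141, 0.001, -0.202]
contact_force: [0.9, 0.0, -2.3]
opening: 0.0388
grip_force: 40.0
```

Call:
{"op": "carry_out", "data": {"commands": [[[0,0,0.002],0,0.3],[[0,0,0],0,0.3],[[0,0,0],0,0.46],[[0,0,0],0,0.5],[[0,0,0],0,0.6],[[0,0,-0.02],0,0.6],[[0,0,-0.04],0,0.6],[[0,0,-0.05],0,0.6],[[0,0,-0.06],0,0.6],[[0,-0.04,0],0,0.6],[[0,-0.04,0],0,0.6],[[0,-0.04,0],0,0.6],[[0,-0.04,0],0,0.6],[[0,0,0],0,0.6]]}}

```text
time: 61.95
tool_pos: [0.4874, -0.0699, 0.2244]
tool_rot: [-3.141, -0.0, -0.199]
contact_force: [-0.3, -0.1, -0.2]
opening: 0.0545
grip_force: 0.0
```

```bash
cat > chk.py <<'E'
from h import *
S=[(.4534,-.2277),(.4713,-.1395),(.4892,-.0513),(.516,.166),(.48,.2485),(.444,.331)]
st=robot.observe();print(st['tool_pos'].round(4),st['tool_rot'].round(3))
for c in('side','top','wrist'):
    p=robot.read_camera(c)
    if c!='wrist':
        h=cv2.cvtColor(p['pixels'],cv2.COLOR_RGB2HSV)
    for n,z in(('rotor_1',.055),('rotor_1_drum',.055)):
        print(c,n,[(at_z(p,d['at'],z,st)[:2].round(3),round(d['p'],2)) for d in robot.tip_of(p,n) if d['p']>.3])
E
python3 chk.py
```

```text
[ 0.4874 -0.0699  0.2244] [-3.141 -0.    -0.199]
side rotor_1 [(array([0.398, 0.31 ]), 0.96), (array([ 0.4  , -0.219]), 0.82), (array([0.422, 0.225]), 0.69), (array([ 0.473, -0.139]), 0.67)]
side rotor_1_drum [(array([ 0.45, -0.23]), 0.81)]
top rotor_1 [(array([0.423, 0.22 ]), 0.82), (array([0.407, 0.304]), 0.58), (array([ 0.395, -0.226]), 0.53), (array([ 0.47 , -0.144]), 0.44)]
top rotor_1_drum [(array([ 0.459, -0.229]), 0.63)]
wrist rotor_1 [(array([ 0.402, -0.212]), 0.67), (array([0.423, 0.231]), 0.61)]
wrist rotor_1_drum [(array([ 0.456, -0.226]), 0.65)]
```

Call:
{"op": "carry_out", "data": {"commands": [[[-0.0108,-0.0439,0],0,0.6],[[-0.0108,-0.0439,0],0,0.6],[[-0.0108,-0.0439,0],0,0.6],[[-0.0108,-0.0439,0],0,0.6],[[-0.0108,-0.0439,0],0,0.6],[[-0.0108,-0.0439,0],0,0.6],[[-0.0108,-0.0439,0],0,0.6],[[0,0,0],-0.148,0.6],[[0,0,0],-0.148,0.6],[[0,0,0],-0.148,0.6],[[0,0,0],-0.148,0.6],[[0,0,0],0,0.6],[[0,0,0.045],0,0.6],[[0,0,0.045],0,0.6],[[0,0,0.04],0,0.6],[[0,0,0],0,0.6],[[0,0,0],0,0.6]]}}

```text
time: 64.53
tool_pos: [0.4759, 0.2444, 0.0957]
tool_rot: [3.141, -0.002, 0.388]
contact_force: [1.1, 0.2, 0.9]
opening: 0.0554
grip_force: 0.0
```

Call:
{"op": "carry_out", "data": {"commands": [[[0,-0.002,0.022],0,0.6],[[0,0,0.021],0,0.6],[[0,0,0],0,0.6],[[0,0,0],0,0.5],[[0,0,0],0,0.45],[[0,0,0],0,0.3],[[0,0,0],0,0.3],[[0,0,0],0,0.3]], "newtons": 5}}

```text
time: 65.53
tool_pos: [0.4748, 0.2463, 0.0521]
tool_rot: [3.141, -0.002, 0.39]
contact_force: [0.0, -0.0, 6.5]
opening: 0.0396
grip_force: 5.0
```

Call:
{"op": "carry_out", "data": {"commands": [[[0,0,0],0,0.3],[[0,0,0],0,0.3],[[0,0,-0.03],0,0.3],[[0,0,-0.04],0,0.3],[[0,0,-0.04],0,0.3],[[0,0,0],0,0.3]], "newtons": 40}}

```text
time: 66.28
tool_pos: [0.4755, 0.2466, 0.1637]
tool_rot: [3.141, -0.005, 0.39]
contact_force: [-0.1, -0.9, -4.0]
opening: 0.0391
grip_force: 40.0
```

Call:
{"op": "carry_out", "data": {"commands": [[[0,0,0],0.148,0.3],[[0,0,0],0.148,0.3],[[0,0,0],0.148,0.3],[[0,0,0],0.148,0.3],[[0.0092,0.0474,0],0,0.3],[[0.0092,0.0474,0],0,0.3],[[0.0092,0.0474,0],0,0.3],[[0.0092,0.0474,0],0,0.3],[[0.0092,0.0474,0],0,0.3],[[0.0092,0.0474,0],0,0.3],[[0.0092,0.0474,0],0,0.3],[[0.0092,0.0474,0],0,0.3],[[0,0,0],0,0.3],[[0,0,0.045],0,0.3],[[0,0,0.04],0,0.3],[[0,0,0],0,0.3],[[0,0,0],0,0.3]]}}

```text
time: 68.4
tool_pos: [0.4705, -0.1398, 0.0769]
tool_rot: [3.142, -0.0, -0.202]
contact_force: [1.1, -0.0, -2.6]
opening: 0.039
grip_force: 40.0
```

```bash
python3 chk.py
```

```text
[ 0.4705 -0.1398  0.0769] [ 3.142 -0.    -0.202]
side rotor_1 [(array([ 0.431, -0.162]), 0.73), (array([0.398, 0.31 ]), 0.63), (array([ 0.399, -0.208]), 0.59)]
side rotor_1_drum [(array([ 0.45 , -0.236]), 0.77)]
top rotor_1 [(array([0.397, 0.314]), 0.67)]
top rotor_1_drum []
wrist rotor_1 [(array([ 0.398, -0.127]), 0.96), (array([0.401, 0.297]), 0.65)]
wrist rotor_1_drum [(array([ 0.456, -0.231]), 0.67)]
```

Call:
{"op": "carry_out", "data": {"commands": [[[0.004,0,0.008],0,0.3],[[0,0,0.008],0,0.3],[[0,0,0.006],0,0.3],[[0,0,0.002],0,0.3],[[0,0,0],0,0.3]]}}

```text
time: 69.47
tool_pos: [0.4738, -0.1407, 0.053]
tool_rot: [-3.141, 0.0, -0.203]
contact_force: [-3.6, 2.1, 9.9]
opening: 0.0386
grip_force: 39.9
```

Call:
{"op": "carry_out", "data": {"commands": [[[0,0,0],0,0.3],[[0,0,0],0,0.46],[[0,0,0],0,0.5],[[0,0,0],0,0.6],[[0,0,-0.02],0,0.6],[[0,0,-0.04],0,0.6],[[0,0,-0.05],0,0.6],[[0,0,-0.06],0,0.6],[[0,-0.04,0],0,0.6],[[0,-0.04,0],0,0.6],[[0,-0.04,0],0,0.6],[[0,-0.04,0],0,0.6],[[0,0,0],0,0.6]]}}

```text
time: 71.1
tool_pos: [0.5063, 0.0178, 0.2221]
tool_rot: [-3.141, 0.0, -0.199]
contact_force: [-0.1, -1.0, 0.9]
opening: 0.0549
grip_force: 0.0
```

```bash
python3 chk.py
```

```text
[0.5063 0.0178 0.2221] [-3.141  0.    -0.199]
side rotor_1 [(array([ 0.396, -0.212]), 0.97), (array([ 0.425, -0.12 ]), 0.93), (array([0.402, 0.309]), 0.72)]
side rotor_1_drum [(array([ 0.442, -0.229]), 0.64)]
top rotor_1 [(array([ 0.419, -0.129]), 0.86), (array([ 0.406, -0.227]), 0.75), (array([0.395, 0.314]), 0.61)]
top rotor_1_drum [(array([ 0.46, -0.23]), 0.71)]
wrist rotor_1 [(array([ 0.405, -0.211]), 0.88), (array([ 0.426, -0.126]), 0.59), (array([0.407, 0.052]), 0.44), (array([0.402, 0.312]), 0.37), (array([ 0.48 , -0.136]), 0.35)]
wrist rotor_1_drum [(array([ 0.457, -0.228]), 0.95)]
```

Call:
{"op": "carry_out", "data": {"commands": [[[-0.017,-0.0426,0],0,0.6],[[-0.017,-0.0426,0],0,0.6],[[-0.017,-0.0426,0],0,0.6],[[-0.017,-0.0426,0],0,0.6],[[-0.017,-0.0426,0],0,0.6],[[-0.017,-0.0426,0],0,0.6],[[-0.017,-0.0426,0],0,0.6],[[0,0,0],-0.153,0.6],[[0,0,0],-0.153,0.6],[[0,0,0],-0.153,0.6],[[0,0,0],-0.153,0.6],[[0,0,0],0,0.6],[[0,0,0.045],0,0.6],[[0,0,0.045],0,0.6],[[0,0,0.036],0,0.6],[[0,0,0],0,0.6],[[0,0,0],0,0.6]]}}

```text
time: 73.68
tool_pos: [0.4504, 0.3321, 0.0977]
tool_rot: [-3.142, -0.002, 0.408]
contact_force: [-0.5, 0.6, -0.5]
opening: 0.0548
grip_force: 0.0
```

Call:
{"op": "carry_out", "data": {"commands": [[[0,-0.0015,0.022],0,0.6],[[0,0,0.022],0,0.6],[[0,0,0],0,0.6],[[0,0,0],0,0.5],[[0,0,0],0,0.45],[[0,0,0],0,0.3],[[0,0,0],0,0.3],[[0,0,0],0,0.3]], "newtons": 5}}

```text
time: 74.68
tool_pos: [0.4495, 0.3334, 0.0532]
tool_rot: [3.142, -0.002, 0.41]
contact_force: [0.8, -0.6, 6.7]
opening: 0.0395
grip_force: 5.0
```

Call:
{"op": "carry_out", "data": {"commands": [[[0,0,0],0,0.3],[[0,0,0],0,0.3],[[0,0,-0.03],0,0.3],[[0,0,-0.04],0,0.3],[[0,0,-0.04],0,0.3],[[0,0,0],0,0.3]], "newtons": 40}}

```text
time: 75.42
tool_pos: [0.4501, 0.3339, 0.1649]
tool_rot: [-3.141, -0.006, 0.41]
contact_force: [0.7, 0.1, -2.6]
opening: 0.0393
grip_force: 40.0
```

Call:
{"op": "carry_out", "data": {"commands": [[[0,0,0],0.153,0.3],[[0,0,0],0.153,0.3],[[0,0,0],0.153,0.3],[[0,0,0],0.153,0.3],[[0.0144,0.0461,0],0,0.3],[[0.0144,0.0461,0],0,0.3],[[0.0144,0.0461,0],0,0.3],[[0.0144,0.0461,0],0,0.3],[[0.0144,0.0461,0],0,0.3],[[0.0144,0.0461,0],0,0.3],[[0.0144,0.0461,0],0,0.3],[[0.0144,0.0461,0],0,0.3],[[0,0,0],0,0.3],[[0,0,0.045],0,0.3],[[0,0,0.04],0,0.3],[[0,0,0],0,0.3],[[0,0,0],0,0.3]]}}

```text
time: 77.55
tool_pos: [0.488, -0.0508, 0.0779]
tool_rot: [-3.142, -0.0, -0.202]
contact_force: [0.2, 0.1, -2.5]
opening: 0.0387
grip_force: 40.0
```

```bash
python3 chk.py
```

```text
[ 0.488  -0.0508  0.0779] [-3.142 -0.    -0.202]
side rotor_1 [(array([ 0.402, -0.214]), 0.76), (array([ 0.448, -0.063]), 0.76), (array([ 0.429, -0.125]), 0.71)]
side rotor_1_drum [(array([ 0.452, -0.226]), 0.88), (array([0.512, 0.172]), 0.73)]
top rotor_1 [(array([ 0.402, -0.217]), 0.67)]
top rotor_1_drum [(array([ 0.462, -0.232]), 0.78)]
wrist rotor_1 [(array([ 0.494, -0.12 ]), 0.65)]
wrist rotor_1_drum [(array([ 0.455, -0.23 ]), 0.95)]
```

Call:
{"op": "carry_out", "data": {"commands": [[[0,0,0.008],0,0.3],[[0,0,0.008],0,0.3],[[0,0,0.006],0,0.3],[[0,0,0.001],0,0.3],[[0,0,0],0,0.3]]}}

```text
time: 78.62
tool_pos: [0.4875, -0.0512, 0.0542]
tool_rot: [-3.142, 0.001, -0.202]
contact_force: [-0.4, -0.3, -2.3]
opening: 0.0394
grip_force: 40.0
```

Call:
{"op": "carry_out", "data": {"commands": [[[0,0,0],0,0.3],[[0,0,0],0,0.46],[[0,0,0],0,0.5],[[0,0,0],0,0.6],[[0,0,-0.02],0,0.6],[[0,0,-0.04],0,0.6],[[0,0,-0.05],0,0.6],[[0,0,-0.06],0,0.6],[[0,-0.04,0],0,0.6],[[0,-0.04,0],0,0.6],[[0,-0.04,0],0,0.6],[[0,-0.04,0],0,0.6],[[0,-0.04,0],0,0.6],[[0,0,0],0,0.6],[[0,0,0],0,0.6]]}}

```text
time: 80.5
tool_pos: [0.5276, 0.1442, 0.2241]
tool_rot: [3.141, 0.0, -0.202]
contact_force: [-0.4, -0.3, -0.4]
opening: 0.0554
grip_force: 0.0
```

```bash
python3 chk.py
python3 - <<'E'
from h import *
# lying check from both fixed cameras: triangulate foot centres; brass pixels; drum dark blob above slots
S=[(.4534,-.2277),(.4713,-.1395),(.4892,-.0513)]
s=robot.read_camera('side');t=robot.read_camera('top')
a=[d['at'] for d in robot.tip_of(s,'rotor_1') if d['p']>.4];b=[d['at'] for d in robot.tip_of(t,'rotor_1') if d['p']>.4]
for u in a:
    for w in b:
        o,d=ray(s,u);q,e=ray(t,w);A=np.c_[d,-e];k,r,*_=np.linalg.lstsq(A,q-o,rcond=None);g=np.linalg.norm(o+d*k[0]-q-e*k[1])
        if g<.012: print('foot',((o+d*k[0]+q+e*k[1])/2).round(3),round(g,3))
for p,c in((s,'side'),(t,'top')):
    h=cv2.cvtColor(p['pixels'],cv2.COLOR_RGB2HSV)
    for X in S:
        x,y=px(p,[*X,.055]).round().astype(int);w=h[y-9:y+10,x-9:x+10]
        d=np.argwhere(w[...,2]<75);m=np.argwhere((w[...,0]>18)&(w[...,0]<30)&(w[...,1]>150)&(w[...,2]>120))
        print(c,X,'dark',len(d),(d.mean(0)[::-1]-9).round(1),'yellow',len(m),(m.mean(0)[::-1]-9).round(1) if len(m) else '')
E
```

```text
[0.5276 0.1442 0.2241] [ 3.141  0.    -0.202]
side rotor_1 [(array([ 0.405, -0.205]), 0.96), (array([ 0.422, -0.12 ]), 0.95), (array([ 0.436, -0.043]), 0.76)]
side rotor_1_drum [(array([ 0.456, -0.237]), 0.58)]
top rotor_1 [(array([ 0.401, -0.227]), 0.88), (array([ 0.435, -0.044]), 0.8), (array([ 0.421, -0.137]), 0.78)]
top rotor_1_drum [(array([ 0.457, -0.231]), 0.7)]
wrist rotor_1 [(array([ 0.426, -0.127]), 0.92), (array([ 0.406, -0.209]), 0.79), (array([ 0.44 , -0.044]), 0.56), (array([0.384, 0.248]), 0.53)]
wrist rotor_1_drum [(array([ 0.455, -0.229]), 0.56), (array([0.518, 0.163]), 0.33)]
foot [ 0.42  -0.131  0.058] 0.002
foot [ 0.43  -0.048  0.055] 0.009
foot [ 0.4   -0.216  0.054] 0.011
side (0.4534, -0.2277) dark 100 [-2.9  1.2] yellow 0 
side (0.4713, -0.1395) dark 99 [-3.3  0.9] yellow 2 [-1.   5.5]
side (0.4892, -0.0513) dark 109 [-1.   1.9] yellow 1 [0. 8.]
top (0.4534, -0.2277) dark 13 [-2.7 -0.8] yellow 0 
top (0.4713, -0.1395) dark 13 [-1.5 -2.4] yellow 0 
top (0.4892, -0.0513) dark 6 [0. 3.] yellow 0
```

```bash
python3 -c "
from cell import robot
print(robot.hand_in())"
```

```text
the job is handed in; nothing more can be done
None
```

All three rotors came to rest heavy side down together on the roller stand and now lie in the three V rack slots. By the cameras they are level and close to their slot points, with no brass showing on top; the last look was numbers only. I handed the job in at about 81 s, the stopper, cutters and screwdriver were not moved on purpose, and no verdict was returned.

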